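Load the evidence fuming chamber

ROBOT

A 6-joint arm with a two-finger parallel gripper is mounted at the origin on the work surface. World frame = base frame: x ahead of the robot, y to its left, z up, the work surface at z = 0. Lengths are in m, angles in rad, forces in N, time in s.
With the tool pointing down it reaches from about 0.3 to 0.775 m from the base axis. Payload 14.6 kg.
Tool frame: the origin (TCP) lies at the very end of the fingers, on their centre line; the grasp point (between the pads) lies 19 mm behind it; z points along the fingers, y is the line along which they close (so a half turn about z gives the same grasp; the last joint's range is limited). The gripper opens to 94 mm and grips with 3 to 60 N. Pads are 16 mm wide; open, the fingers measure 119 mm over their backs; the gripper's body (75 mm by 177 mm) begins 78 mm behind the grasp point.
Start: joints at [1.205, 0.3, 1.521, -0, 1.321, -0.067], TCP at [0.162, 0.526, 0.205] pointing down, gripper open.
Joint ranges: [-3.03, 3.03], [-0.79, 2.21], [0.23, 2.52], [-1.04, 4.18], [0, 3.07], [-2.55, 2.55]. Speed limits (rad/s): [2.22, 2.22, 2.57, 3.14, 3.14, 3.14].

INTERFACE

Orientations are given as [roll, pitch, yaw] about the fixed x, y, z axes, in that order (R = Rz(yaw) Ry(pitch) Rx(roll)).
In Python, from station import ctrl gives the robot as it stands. The module is installed in compiled form; this text tells all that it offers.
- The arm moves only by the tool step_arm, never from a script. Its argument "deltas" is a list of rows, each an object with "dp": the shift along the tool's x, y, z scaled (see below), a list of three; "twist": the turn about the tool's z scaled (see below). In form: [{"dp": [tx, ty, tz], "twist": twist}, ...]. A call has 1 to 12 rows; each row shifts and turns the commanded pose from where the row before left it, along the tool's axes as they then stand; what a row does not reach is not made up. The controller multiplies each number of a shift by 0.04 m and each number of a turn by 4 degrees. A row lasts 1/10 s, in which the tool goes at most 50 mm and 8.59 degrees, less where a joint would pass 70% of its speed; a pose out of reach is approached as far as the arm can. A call with a number of a shift or a turn outside -1 to 1 is refused whole. A call with a gripper value outside its range is refused whole. "gripper" is the opening, from -1 (shut) to 1 (fully open), set as the call begins (left out, the last holds). The fingers move at their own pace and stop on an object; "squeeze" is the grip in N (left out, the last holds). Time passes only in rows, so rows that do not move let the fingers close. It gives the time, the measured TCP pose, the force, the opening and the grip force at its end, in the units of the state.
- ctrl.get_obs(): the state, without advancing time (a new reading comes with each control period).
- ctrl.camera(name): name is "scene" or "top"; returns (picture, depth): 480x640x3 uint8, red, green, blue; 480x640 float32, m along the optical axis (not along the pixel's ray), 0 where there is no reading.
- ctrl.get_calibration(name): a dict with "fx", "fy", "cx", "cy" (pixels), "world_to_cam" (4x4, takes a point from world to camera coordinates). Camera axes: x right, y down, z forward; pixel columns grow to the right and rows downward; lengths in m; the calibration is good to about 2 mm. A picture is of the moment at which its call begins. get_calibration takes no time and is no camera call.
- ctrl.hand_in(): hands the job in; it is judged then, once.
Trained networks look in the newest picture that a camera, given by its name, has taken for a name from the list of things; names that differ only in an ending like _2 or _b are one class to them, and where a whole thing is asked for, a point or a joint stands for the part that bears it (a point fixed in the world has none). Each returns a list of dicts, best first, with "conf" (0 to 1); they miss things now and then, are a little off and sometimes report something else, mostly with a low value. They report only what shows in the picture. A call takes as long as a camera call. They do not tell look-alikes from the thing itself.
- ctrl.spot_in(camera, label): "rect" ([left, top, right, bottom] as shares, 0 to 1, of the picture: columns of its width, rows of its height, round what is visible of it).
- ctrl.cut_out(camera, label): "pixels" (480x640 bool, what is visible of it) and "rect" ([left, top, right, bottom] as shares, 0 to 1, of the picture: columns of its width, rows of its height, round what is visible of it).
The state is a dict: "time_s": time; "qpos": joint angles; "joint_vel": joint speeds; "tau": joint torques, N m; "ee_pos": TCP position; "eef_rot": TCP orientation; "force": force on the tool from outside, world axes, zero at the start; "moment": the same for the moment, N m; "grip_width": finger opening in m; "grip_force": force on a finger pad.
Only numpy, scipy, OpenCV 4.12 (cv2) and the standard library are available. Lean on these libraries where they do the work, as an engineer would, in place of code of your own. Each camera call takes 0.05 s, during which the arm holds its last target. There are 200 camera calls.

TASK

Get the fuming chamber ready and start it: lift the used control plates off the rails inside it and stack them squarely on the plate already on the narrow pillar, and lay every door latch from the table flat across the two rails, square to them, centred between them and with a clear gap between neighbours (about a finger's breadth or more). When the plates are out and all latches are in, close the lid fully, and only then push the switch lever all the way over; leave the other things on the table where they are.

Things in the scene. Friction and masses are not known exactly. Their poses are not given: they have to be found in the camera images.
- latch_box: a door latch (exhibit): flat steel plate 110 x 54 x 5 with a dark raised lock body on its middle to grip by; 27 high in all; its body is a long dark box 66 x 26, with a small brass bolt beyond it towards +x. Origin: middle of the underside; x along the 110 side, y across (grip the body along y), z up. May be absent.
- latch_barrel: a door latch (exhibit): flat steel plate 110 x 54 x 5 with a dark raised lock body on its middle to grip by; 27 high in all; a slim round bolt along the plate through a middle block 30 x 26 (grip this) and two smaller brackets. Origin: middle of the underside; x along the 110 side, y across (grip the body along y), z up. May be absent.
- latch_round: a door latch (exhibit): flat steel plate 110 x 54 x 5 with a dark raised lock body on its middle to grip by; 27 high in all; its body is a dark round drum of 29 across with a brass keyhole disc on top (grip width 24 to 29). Origin: middle of the underside; x along the 110 side, y across (grip the body along y), z up. May be absent.
- latch_tongue: a door latch (exhibit): flat steel plate 110 x 54 x 5 with a dark raised lock body on its middle to grip by; 27 high in all; its body is a dark box 44 x 26 whose middle is 6 off the origin towards -x, with a flat steel tongue towards +x. Origin: middle of the underside; x along the 110 side, y across (grip the body along y), z up. May be absent.
- plate_a: a plain bare aluminium control plate, 90 x 56 x 6, lying on the pillar at the start: the foot of the pile; it stays there. Origin: middle of its underside; x along the 90 side, y along the 56 side, z up.
- plate_b: a plain bare aluminium control plate, 90 x 56 x 6, a used one, lying across the rails at the start. Origin: middle of its underside; x along the 90 side, y along the 56 side, z up.
- plate_c: a plain bare aluminium control plate, 90 x 56 x 6, a used one, lying across the rails at the start. Origin: middle of its underside; x along the 90 side, y along the 56 side, z up.
- stand_top (a point): centre of the top of the pillar's head, 50 above the table: a 36 x 36 head on a thin column with a round foot of 68 diameter. z up.
- rack_mid (a point): inside the chamber, midway between the two rails, at their top, 70 above the table. The chamber is an open grey tub, outside 160 (x) by 330 (y) by 108 high, walls 5 thick. The rails, 8 wide and 312 long, run along this point's y at its x = -32 and +32; z up. Their tops are 38 below the rim.
- lid (a joint): the clear lid's hinge angle, rad: 0 shut, flat on the rim; about 1.6 to 1.8 standing open, leaning back. Hinged along y on the tub's far (+x) rim; stiff, stays where it is left. The lid is 8 thick and as large as the tub.
- lid_hinge (a point): middle of the lid's hinge line, on the tub's far rim
- lid_handle (a point): the grip point of the knob on the lid's outer face, near its free edge, away from the hinge; when the lid is shut the knob stands up
- switch (a joint): the lever's angle, rad: 0 off (leaning towards the robot, -x), 1.0 fully over (leaning to +x). It stays where it is left.
- switch_tip (a point): the tip of the switch's 80 long black lever on its grey block
- ink_tin: bystander: small dark tin 42 x 30 x 14 lying among the latches. Origin: middle of its underside; leave alone.
- tape_roll: bystander: cardboard roll, 96 across, 45 high, on its side face. Origin: middle of its underside; leave alone.
- marker: bystander: black marker pen, 136 long. Origin: middle of its underside; leave alone.
- knife: bystander: red-handled knife, 150 long, 16 high. Origin: middle of its underside; leave alone.
- notebook: bystander: paper notebook 150 x 105 x 14. Origin: middle of its underside; leave alone.
- reagent: bystander: amber jar 40 across, 85 high. Origin: middle of its underside; leave alone.
- tape_measure: bystander: yellow tape measure 65 x 65 x 35. Origin: middle of its underside; leave alone.
Not all that is in view belongs to the job. Leave any pink look-alike of the plate_c alone.

How it is judged:
By the outcome, as a careful person would: the job done as asked, in the order asked, and still so for the second after the job is handed in, with the robot touching nothing.
Of latch_box, latch_barrel, latch_round, latch_tongue only 2 to 4 are there at a start; the rules pass over those that are not, and their reading is None.
At some moment in a run one of latch_box, latch_barrel, latch_round, latch_tongue may be knocked a few centimetres aside while the robot is not near it.
It also fails if it takes over 210 s, if anything falls off the work surface, if the arm or the gripper's body presses on something with over 40 N, if the wrist force passes 120 N, or if a joint passes its speed limit or range.

## Working session

There is one attempt and no reset: what is moved stays moved. The work goes in short steps, Python scripts to look and compute and a tool call to move; the robot and the scene stay as the last step left them, time stands still between calls to the robot, and variables do not carry over. Pictures are saved under pics/ and viewed, at most 14 in all, crops included, and the job is handed in when it is done.

Besides the shell and the picture viewer there is one more tool, called after ">>>" as name([rows], argument=value, ...), one row to a line, values as JSON. step_arm: Moves the arm, as the interface text tells. Its arguments: {"type":"object","properties":{"deltas":{"type":"array"},"gripper":{"type":"number"},"squeeze":{"type":"number"}},"required":["deltas"]}

```bash
mkdir -p pics; ls; python3 - <<'E'
from station import ctrl
import cv2
o=ctrl.get_obs(); print(o)
for n in("scene","top"):
    p,d=ctrl.camera(n); cv2.imwrite(f"pics/{n}0.png",p[:,:,::-1]); c=ctrl.get_calibration(n); print(n,c)
E
```

```text
pics
{'time_s': 0.0, 'qpos': array([ 1.20539085e+00,  3.00459426e-01,  1.52159713e+00,  1.57855877e-05,
        1.32070675e+00, -6.65693332e-02]), 'joint_vel': array([ 0.00058708, -0.00068236,  0.00185113, -0.00215888, -0.00127377,
       -0.00061054]), 'tau': array([-1.64157915e-03, -5.31801724e+01, -3.52733588e+01,  7.07681640e-02,
        2.44228105e-02, -9.91807929e-05]), 'ee_pos': array([0.16181004, 0.52537527, 0.20488595]), 'eef_rot': array([-3.14042561e+00, -9.31280371e-05,  2.84275254e+00]), 'force': array([ 0.64397423, -0.07700282, -0.10560686]), 'moment': array([1.93244681e-02, 1.53343313e-02, 4.27667145e-05]), 'grip_force': 0.0, 'grip_width': 0.09430266223874278}
scene {'fx': 529.6097909033936, 'fy': 529.6097909033936, 'cx': 323.7934300790254, 'cy': 242.37758300073767, 'world_to_cam': array([[ 0.79190372,  0.61049546,  0.01355685, -0.40444424],
       [ 0.4771503 , -0.60477571, -0.63763151, -0.15641698],
       [-0.38107229,  0.51141142, -0.77022222,  1.41140658],
       [ 0.        ,  0.        ,  0.        ,  1.        ]])}
top {'fx': 456.05017735309, 'fy': 456.05017735309, 'cx': 316.58408102653897, 'cy': 233.2287190370855, 'world_to_cam': array([[-0.02760279, -0.99957622,  0.0092446 ,  0.00824887],
       [-0.99343358,  0.0264036 , -0.11132191,  0.48445665],
       [ 0.11103065, -0.01225669, -0.9937414 ,  1.29949328],
       [ 0.        ,  0.        ,  0.        ,  1.        ]])}
```

View pics/scene0.png

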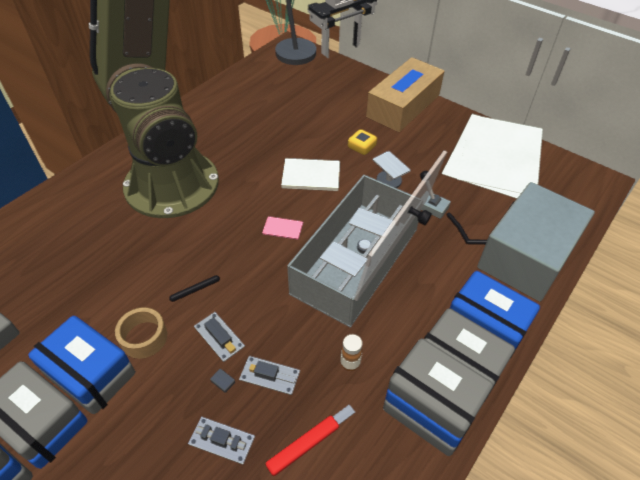

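View pics/top0.png

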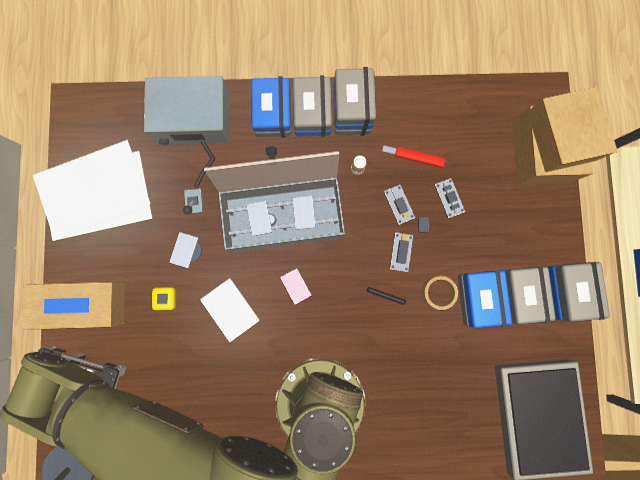

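The scene shows three latches: round or box types at top-view pixels (401,252), (399,204) and (450,198). The plates on the rails are at (259,218) and (303,212), and the pillar plate is at (184,250). The pink look-alike at (295,287) stays where it is. The lid is open and the switch is at (192,202).

```bash
cat > h.py <<'E'
import numpy as np, cv2
from station import ctrl
def cloud(n):
    p,d=ctrl.camera(n); c=ctrl.get_calibration(n)
    v,u=np.mgrid[:480,:640]
    P=np.stack([(u-c['cx'])/c['fx']*d,(v-c['cy'])/c['fy']*d,d,np.ones_like(d)],-1)
    return p,d,(P@np.linalg.inv(c['world_to_cam']).T)[...,:3]
def proj(n,X):
    c=ctrl.get_calibration(n); q=c['world_to_cam']@np.append(X,1)
    return c['fx']*q[0]/q[2]+c['cx'],c['fy']*q[1]/q[2]+c['cy']
def rect(pts):
    (cx,cy),(w,h),a=cv2.minAreaRect((pts[:,:2]*1000).astype(np.float32))
    if h>w: w,h,a=h,w,a+90
    a=(a+90)%180-90
    return np.round([cx,cy,w,h,a],1)
def to(x,y,z,yaw=None):
    "units of dp in tool axes as they stand (twist after shift), twist units"
    o=ctrl.get_obs(); w=o['eef_rot'][2]; d=np.array([x,y,z])-o['ee_pos']
    c,s=np.cos(w),np.sin(w)
    t=np.array([c*d[0]+s*d[1],s*d[0]-c*d[1],-d[2]])/.04
    tw=0 if yaw is None else -((yaw-w+np.pi/2)%np.pi-np.pi/2)/np.radians(4)
    print('t',round(o['time_s'],1),'dp',np.round(t,2),'twist',round(tw,2))
E
python3 - <<'E'
from h import *
p,d,W=cloud("top"); np.save('W0.npy',W); np.save('p0.npy',p)
for l in ["latch_box","latch_barrel","latch_round","latch_tongue","plate_b","stand_top","lid","lid_handle","switch","switch_tip","rack_mid"]:
    try: r=ctrl.cut_out("top",l)
    except Exception as e: print(l,e); continue
    for k in r:
        m=k['pixels']&(d>0); q=W[m]
        if len(q)<5: continue
        v,u=np.nonzero(m)
        print(l,round(k['conf'],2),'px',u.mean().round(),v.mean().round(),'n',len(q),'z',np.round(np.percentile(q[:,2],[5,50,95])*1000),rect(q))
E
```

```text
latch_box 0.85 px 401.0 252.0 n 680 z [ 2.  8. 31.] [ 424.8 -253.   109.4   55.6  -10. ]
latch_box 0.59 px 440.0 293.0 n 447 z [14. 43. 49.] [ 303.6 -349.6   93.1   92.2  -41.2]
latch_box 0.22 px 196.0 253.0 n 109 z [ 2.  9. 13.] [437.2 347.2  52.1  20.3 -23.1]
latch_barrel 0.58 px 449.0 198.0 n 643 z [ 2.  9. 29.] [ 582.7 -404.7  109.6   57.    20.9]
latch_tongue 0.95 px 399.0 205.0 n 574 z [ 2.  8. 30.] [ 566.6 -252.4  107.7   50.9   20.4]
latch_tongue 0.19 px 184.0 250.0 n 679 z [ 9. 56. 61.] [448.2 380.9  93.6  75.2 -16.9]
plate_b 0.95 px 259.0 218.0 n 644 z [71. 77. 81.] [533.6 161.9 107.9  64.3   8.1]
plate_b 0.93 px 183.0 250.0 n 677 z [ 7. 56. 61.] [447.  382.1  97.   77.4 -19.2]
plate_b 0.84 px 303.0 213.0 n 619 z [72. 77. 81.] [539.6  32.6  89.9  58.4   4.7]
plate_b 0.73 px 296.0 286.0 n 581 z [ 2.  7. 12.] [333.2  60.5  91.4  54.6  25.6]
lid 0.96 px 274.0 171.0 n 3320 z [123. 210. 268.] [667.6  99.3 355.7 107.5 -84.2]
lid_handle 0.66 px 274.0 171.0 n 3248 z [125. 210. 268.] [666.  104.8 326.9 105.1 -84.1]
lid_handle 0.63 px 439.0 293.0 n 551 z [ 8. 43. 49.] [ 303.1 -350.4   95.1   93.3   42.4]
lid_handle 0.54 px 183.0 250.0 n 662 z [50. 56. 61.] [445.7 383.3  91.4  78.1 -16.3]
lid_handle 0.46 px 188.0 208.0 n 87 z [ 46. 101. 106.] [561.9 350.   46.5  20.9  -7. ]
switch 0.52 px 273.0 171.0 n 3434 z [116. 208. 268.] [684.1 122.6 398.6 147.6 -84.1]
switch 0.2 px 401.0 252.0 n 649 z [ 2.  8. 31.] [ 425.4 -253.8  106.5   56.6   -9.2]
switch_tip 0.51 px 188.0 209.0 n 88 z [ 47. 100. 106.] [560.5 350.3  43.7  22.   -8.8]
rack_mid 0.9 px 278.0 199.0 n 9632 z [  2.  71. 263.] [602.5 116.3 382.7 307.4 -83.3]
rack_mid 0.66 px 303.0 212.0 n 640 z [72. 77. 81.] [547.2  30.7 104.7  57.    3.9]
```

```bash
python3 - <<'E'
from h import *
W=np.load('W0.npy'); p=np.load('p0.npy')
x,y,z=W[...,0],W[...,1],W[...,2]
def core(m,er=1):
    m=cv2.erode(m.astype(np.uint8),np.ones((3,3)),iterations=er)>0
    n,l,s,c=cv2.connectedComponentsWithStats(m.astype(np.uint8)); 
    return l==1+np.argmax(s[1:,4])
def box(u0,v0,u1,v1):
    b=np.zeros(z.shape,bool); b[v0:v1,u0:u1]=1; return b
# rim
m=box(200,170,360,260)&(z>.100)&(z<.116); q=W[m]; print('rim',len(q),rect(q)); 
import sys
for nm,b,lo,hi in [('pA',box(165,225,205,275),.048,.066),('pB',box(235,190,275,245),.066,.086),('pC',box(285,190,325,240),.066,.086),
   ('box',box(380,225,420,278),.002,.04),('ton',box(380,180,418,228),.002,.04),('bar',box(430,172,470,222),.002,.04)]:
    r=p.astype(int); sat=r.max(-1)-r.min(-1)
    m=b&(z>lo)&(z<hi)
    if nm[0]=='p': m&=(p.min(-1)>170)
    else: m&=((p.min(-1)>120)|(z>.012))
    m=core(m,0); q=W[m]; R=rect(q); print(nm,len(q),R,np.round(np.median(q,0)*1000),np.round(q.mean(0)*1000))
# cup, inside tub stuff
for yy in (.10,.12,.085):
    pass
k=p.copy()
a=cv2.resize(k[150:280,160:360],None,fx=4,fy=4,interpolation=cv2.INTER_CUBIC)[:,:,::-1]
cv2.imwrite('pics/crop_tub.png',a)
zz=np.round(z[205:235:3,262:288:3]*1000); print(zz)
s=box(176,180,205,220); print('switch',[(u,v,np.round(W[v,u]*1000)) for u,v in [(186,210),(187,209),(189,205),(192,200),(195,195)]])
print('lid knob',[(u,v,np.round(W[v,u]*1000)) for u,v in [(271,150),(271,153),(271,157),(274,165),(208,168),(337,154),(274,188),(274,160)]])
E
```

```text
rim 816 [535.8  92.5 330.4 163.7 -84.2]
pA 621 [444.7 373.6  88.9  56.1 -18.3] [444. 373.  57.] [444. 373.  57.]
pB 727 [526.6 169.4 110.   96.7  89.1] [526. 159.  76.] [526. 161.  76.]
pC 726 [540.3  27.9 110.8  91.7  88.9] [540.  30.  76.] [540.  30.  76.]
box 624 [ 425.7 -252.5  111.5   54.5  -10.5] [ 423. -250.    9.] [ 424. -251.   14.]
ton 603 [ 568.3 -253.3  111.5   55.3   20.6] [ 565. -251.    8.] [ 567. -252.   12.]
bar 592 [ 584.  -405.2  111.8   55.6   19.4] [ 581. -402.    9.] [ 582. -403.   13.]
[[  76.   79.   69.   68.   72.   71.   71.   67.    7.]
 [  77.   77.    6.    6.    5.    6.    6.   24.   -0.]
 [  78.   76.    6.   11.    6.    4.    3.    4.    4.]
 [  72.   77.   76.   14.    7.    8.    5.    5.    7.]
 [  81.   75.   74.   18.   20.    4.    5.    9.   10.]
 [  75.   75.   78.   24.   25.    5. 1345.    3.    9.]
 [  76.   77.   75.   21.   19.   11.    9.    8.    6.]
 [  74.   75.   79.    5.   68.   71.   69.   70.   71.]
 [  76.   77.   77.   71.    4.    6.    8.   40.    3.]
 [  79.   75.   75.    9.    6.    7.    9.    6.    6.]]
switch [(186, 210, array([549., 352., 106.])), (187, 209, array([553., 351., 101.])), (189, 205, array([569., 353.,  74.])), (192, 200, array([590., 354.,  38.])), (195, 195, array([608., 350.,  20.]))]
lid knob [(271, 150, array([669., 105., 250.])), (271, 153, array([662., 105., 247.])), (271, 157, array([654., 106., 240.])), (274, 165, array([632.,  98., 247.])), (208, 168, array([622., 255., 270.])), (337, 154, array([649., -57., 271.])), (274, 188, array([608., 112.,  89.])), (274, 160, array([638.,  96., 268.]))]
```

View pics/crop_tub.png

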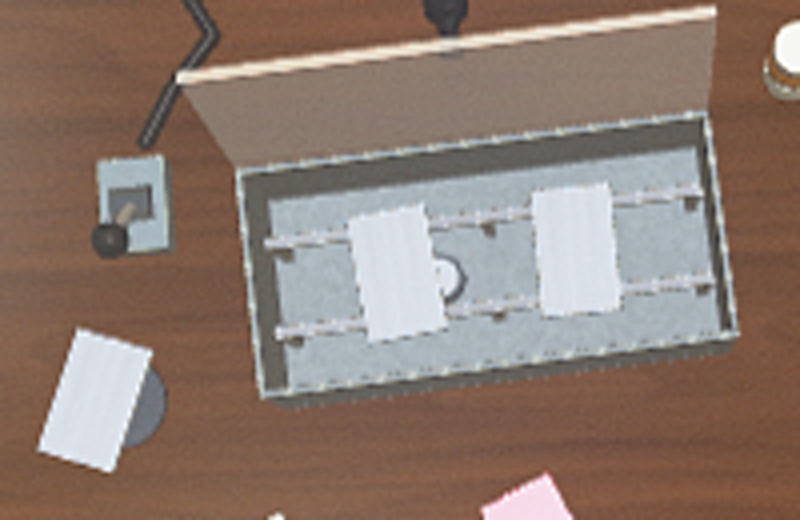

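```bash
python3 - <<'E'
from h import *
W=np.load('W0.npy'); p=np.load('p0.npy'); z=W[...,2]
th=np.radians(5.8); c=np.array([.5358,.0925])
D=W[...,:2]-c; X=D@[np.cos(th),np.sin(th)]; Y=D@[-np.sin(th),np.cos(th)]
# rails: away from plates
m=(z>.062)&(z<.078)&(abs(X)<.06)
for lo,hi in [(-.14,-.105),(-.02,.02),(.12,.145)]:
    for s in (-1,1):
        k=m&(Y>lo)&(Y<hi)&(X*s>0); print('rail',lo,s,k.sum(),np.round([X[k].mean()*1000,Y[k].mean()*1000],1))
r=(z>.1)&(z<.116)&(abs(Y)<.18)
for s in (-1,1):
    k=r&(X*s>.065)&(abs(X)<.09)&(abs(Y)<.14); print('rimx',s,k.sum(),np.median(X[k])*1000, np.polyfit(Y[k],X[k],1))
    k=r&(Y*s>.15)&(abs(X)<.06); print('rimy',s,k.sum(),np.median(Y[k])*1000)
for nm,u0,u1 in (('B',235,285),('C',285,325)):
    b=np.zeros(z.shape,bool); b[190:245,u0:u1]=1
    b&=(z>.066)&(z<.086)
    b=cv2.morphologyEx(b.astype(np.uint8),cv2.MORPH_OPEN,cv2.getStructuringElement(cv2.MORPH_ELLIPSE,(9,9)))>0
    q=W[b]; print(nm,len(q),rect(q),q.mean(0))
E
```

```text
rail -0.14 -1 38 [ -33.6 -122.7]
rail -0.14 1 38 [  30. -123.]
rail -0.02 -1 45 [-34.   -0.5]
rail -0.02 1 43 [29.7 -0.1]
rail 0.12 -1 28 [-34.1 132.9]
rail 0.12 1 30 [ 29.8 132. ]
rimx -1 216 -79.49716091150633 [-0.0008974  -0.07940829]
rimy -1 86 -162.13322355986975
rimx 1 289 75.899234841001 [0.0011471  0.07595763]
rimy 1 95 161.6137716479669
B 602 [526.6 157.4  90.   56.3  10.7] [0.52625636 0.15758758 0.0768581 ]
C 569 [540.   31.2  90.1  58.    6.2] [0.53958575 0.03199311 0.07663688]
```

```bash
cat >> h.py <<'E'
def tf(x,y,z,yawdeg):
    "twist first to absolute yaw (deg, no wrap beyond 2pi), then dp in the new axes"
    o=ctrl.get_obs(); w=np.degrees(o['eef_rot'][2]); e=(yawdeg-w+180)%360-180
    d=np.array([x,y,z])-o['ee_pos']; a=np.radians(yawdeg); c,s=np.cos(a),np.sin(a)
    t=np.array([c*d[0]+s*d[1],s*d[0]-c*d[1],-d[2]])/.04
    print('t',round(o['time_s'],1),'twist',round(-e/4,2),'then dp',np.round(t,2),'q6',round(o['qpos'][5],2))
TUB=np.radians(5.8); MID=np.array([.5338,.0923])
def tub(X,Y): c,s=np.cos(TUB),np.sin(TUB); return MID+np.array([c*X-s*Y,s*X+c*Y])
E
python3 -c "
from h import *
tf(.5266,.1575,.2,190.7)"
```

```text
t 0.7 twist -6.95 then dp [ -7.25 -10.74   0.14] q6 -0.07
```

>>> step_arm([
  {"dp": [0, 0, 0], "twist": -1},
  {"dp": [0, 0, 0], "twist": -1},
  {"dp": [0, 0, 0], "twist": -1},
  {"dp": [0, 0, 0], "twist": -1},
  {"dp": [0, 0, 0], "twist": -1},
  {"dp": [0, 0, 0], "twist": -1},
  {"dp": [0, 0, 0], "twist": -0.95},
], gripper=1, squeeze=30)

```text
time_s: 1.4
ee_pos: [0.1619, 0.5256, 0.2055]
eef_rot: [3.142, -0.0, -2.952]
force: [0.4, 0.5, 0.2]
grip_width: 0.094
grip_force: 0.0
```

>>> step_arm([
  {"dp": [-0.55, -0.82, 0], "twist": 0},
  {"dp": [-0.55, -0.82, 0], "twist": 0},
  {"dp": [-0.55, -0.82, 0], "twist": 0},
  {"dp": [-0.55, -0.82, 0], "twist": 0},
  {"dp": [-0.55, -0.82, 0], "twist": 0},
  {"dp": [-0.55, -0.82, 0], "twist": 0},
  {"dp": [-0.55, -0.82, 0], "twist": 0},
  {"dp": [-0.55, -0.82, 0], "twist": 0},
  {"dp": [-0.55, -0.82, 0], "twist": 0},
  {"dp": [-0.55, -0.82, 0], "twist": 0},
  {"dp": [-0.55, -0.82, 0], "twist": 0},
  {"dp": [-0.55, -0.82, 0], "twist": 0},
])

```text
time_s: 2.6
ee_pos: [0.4953, 0.1864, 0.2056]
eef_rot: [3.142, 0.0, -2.955]
force: [-0.1, 0.1, -1.0]
grip_width: 0.0944
grip_force: 0.0
```

```bash
python3 -c "
from h import *
tf(.5266,.1575,.055,190.7)"
```

```text
t 2.6 twist -0.01 then dp [-0.64 -0.86  3.76] q6 -1.47
```

>>> step_arm([
  {"dp": [-0.64, -0.86, 0], "twist": 0},
  {"dp": [0, 0, 0], "twist": 0},
  {"dp": [0, 0, 0], "twist": 0},
  {"dp": [0, 0, 0], "twist": 0},
])

```text
time_s: 3.0
ee_pos: [0.5252, 0.1594, 0.2055]
eef_rot: [3.141, -0.0, -2.954]
force: [-1.2, 0.1, 0.7]
grip_width: 0.0938
grip_force: 0.0
```

```bash
python3 -c "
from h import *
tf(.5266,.1575,.055,190.7)"
```

```text
t 3.0 twist 0.0 then dp [-0.03 -0.05  3.76] q6 -1.53
```

>>> step_arm([
  {"dp": [-0.03, -0.05, 0.8], "twist": 0},
  {"dp": [0, 0, 0.8], "twist": 0},
  {"dp": [0, 0, 0.8], "twist": 0},
  {"dp": [0, 0, 0.8], "twist": 0},
  {"dp": [0, 0, 0.4], "twist": 0},
  {"dp": [0, 0, 0.16], "twist": 0},
  {"dp": [0, 0, 0], "twist": 0},
  {"dp": [0, 0, 0], "twist": 0},
])

```text
time_s: 3.8
ee_pos: [0.5277, 0.1575, 0.0562]
eef_rot: [3.142, 0.002, -2.955]
force: [-0.0, -1.5, 0.7]
grip_width: 0.0939
grip_force: 0.0
```

>>> step_arm([
  {"dp": [0, 0, 0]},
  {"dp": [0, 0, 0]},
  {"dp": [0, 0, 0]},
  {"dp": [0, 0, 0]},
  {"dp": [0, 0, 0]},
  {"dp": [0, 0, 0]},
  {"dp": [0, 0, 0]},
  {"dp": [0, 0, 0]},
], gripper=-1)

```text
invalid input at $.deltas[0]: expected keys dp, twist
```

>>> step_arm([
  {"dp": [0, 0, 0], "twist": 0},
  {"dp": [0, 0, 0], "twist": 0},
  {"dp": [0, 0, 0], "twist": 0},
  {"dp": [0, 0, 0], "twist": 0},
  {"dp": [0, 0, 0], "twist": 0},
  {"dp": [0, 0, 0], "twist": 0},
  {"dp": [0, 0, 0], "twist": 0},
  {"dp": [0, 0, 0], "twist": 0},
], gripper=-1)

```text
time_s: 4.6
ee_pos: [0.5274, 0.157, 0.0551]
eef_rot: [3.142, 0.0, -2.955]
force: [-0.5, 0.7, 1.5]
grip_width: 0.0557
grip_force: 30.0
```

>>> step_arm([
  {"dp": [0, 0, -0.2], "twist": 0},
  {"dp": [0, 0, -0.6], "twist": 0},
  {"dp": [0, 0, -0.8], "twist": 0},
  {"dp": [0, 0, -0.8], "twist": 0},
  {"dp": [0, 0, -0.8], "twist": 0},
  {"dp": [0, 0, -0.5], "twist": 0},
  {"dp": [0, 0, 0], "twist": 0},
])

```text
time_s: 5.3
ee_pos: [0.5283, 0.1572, 0.2061]
eef_rot: [3.141, 0.005, -2.955]
force: [-0.5, 0.1, -0.5]
grip_width: 0.0552
grip_force: 30.0
```

```bash
python3 -c "
from h import *
tf(.4447,.3736,.08,180-18.3)"
```

```text
t 5.3 twist 7.25 then dp [3.68 4.48 3.15] q6 -1.53
```

>>> step_arm([
  {"dp": [0, 0, 0], "twist": 0.9},
  {"dp": [0, 0, 0], "twist": 0.9},
  {"dp": [0, 0, 0], "twist": 0.9},
  {"dp": [0, 0, 0], "twist": 0.9},
  {"dp": [0, 0, 0], "twist": 0.9},
  {"dp": [0, 0, 0], "twist": 0.9},
  {"dp": [0, 0, 0], "twist": 0.9},
  {"dp": [0, 0, 0], "twist": 0.95},
])

```text
time_s: 6.1
ee_pos: [0.5269, 0.1568, 0.2016]
eef_rot: [-3.141, -0.002, 2.819]
force: [-0.7, -1.0, -1.0]
grip_width: 0.0555
grip_force: 30.0
```

>>> step_arm([
  {"dp": [0.46, 0.56, 0], "twist": 0},
  {"dp": [0.46, 0.56, 0], "twist": 0},
  {"dp": [0.46, 0.56, 0], "twist": 0},
  {"dp": [0.46, 0.56, 0], "twist": 0},
  {"dp": [0.46, 0.56, 0], "twist": 0},
  {"dp": [0.46, 0.56, 0], "twist": 0},
  {"dp": [0.46, 0.56, 0], "twist": 0},
  {"dp": [0.46, 0.56, 0], "twist": 0},
  {"dp": [0, 0, 0], "twist": 0},
  {"dp": [0, 0, 0], "twist": 0},
  {"dp": [0, 0, 0], "twist": 0},
])

```text
time_s: 7.2
ee_pos: [0.4441, 0.3725, 0.2024]
eef_rot: [-3.141, -0.0, 2.821]
force: [0.5, 0.0, -0.3]
grip_width: 0.0554
grip_force: 30.0
```

```bash
python3 -c "
from h import *
tf(.4447,.3736,.042,180-18.3)"
```

```text
t 7.2 twist -0.01 then dp [-0.    0.03  4.01] q6 -0.62
```

>>> step_arm([
  {"dp": [0, 0.03, 0.8], "twist": 0},
  {"dp": [0, 0, 0.8], "twist": 0},
  {"dp": [0, 0, 0.8], "twist": 0},
  {"dp": [0, 0, 0.8], "twist": 0},
  {"dp": [0, 0, 0.4], "twist": 0},
  {"dp": [0, 0, 0.2], "twist": 0},
  {"dp": [0, 0, 0.1], "twist": 0},
  {"dp": [0, 0, 0.08], "twist": 0},
  {"dp": [0, 0, 0], "twist": 0},
  {"dp": [0, 0, 0], "twist": 0},
])

```text
time_s: 8.2
ee_pos: [0.4467, 0.3757, 0.0508]
eef_rot: [3.134, 0.004, 2.821]
force: [-18.6, -11.6, 61.2]
grip_width: 0.0555
grip_force: 58.2
```

>>> step_arm([
  {"dp": [0, 0, -0.3], "twist": 0},
  {"dp": [0, 0, -0.5], "twist": 0},
  {"dp": [0, 0, 0], "twist": 0},
])

```text
time_s: 8.5
ee_pos: [0.4458, 0.3745, 0.0784]
eef_rot: [3.138, 0.003, 2.821]
force: [-0.5, -0.2, -0.0]
grip_width: 0.0553
grip_force: 30.0
```

```bash
python3 - <<'E'
from h import *
print(ctrl.get_obs()['force'],ctrl.get_obs()['ee_pos'])
p,d,W=cloud("scene"); u,v=map(int,proj("scene",[.445,.374,.08])); print(u,v)
a=p[max(0,v-75):v+75,u-100:u+100]; a=cv2.resize(a,None,fx=4,fy=4,interpolation=cv2.INTER_CUBIC); cv2.imwrite('pics/s1.png',a[:,:,::-1])
E
```

```text
[-0.50410505 -0.19071834 -0.03297851] [0.44583084 0.37453358 0.07842437]
392 156
```

View pics/s1.png

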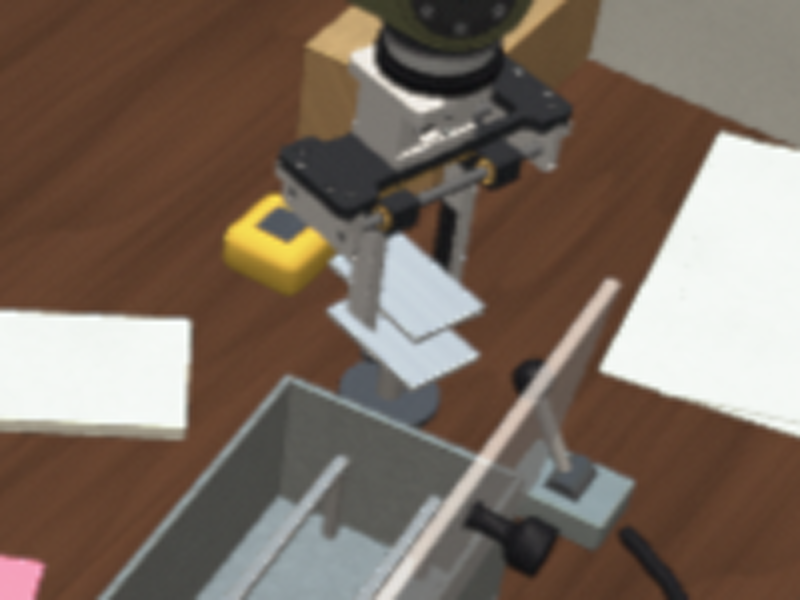

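The gripped plate is held correctly, but the fingertips reach 15 mm below it and strike plate A's edges, since A has the same width. I'll put the plate back on the rails and re-grip it right at the fingertips.

>>> step_arm([
  {"dp": [0, 0, -0.8], "twist": 0},
  {"dp": [0, 0, -0.8], "twist": 0},
  {"dp": [0, 0, -0.8], "twist": 0},
  {"dp": [0, 0, -0.7], "twist": 0},
  {"dp": [0, 0, 0], "twist": 0},
])

```text
time_s: 9.05
ee_pos: [0.4455, 0.3748, 0.2025]
eef_rot: [3.138, 0.003, 2.821]
force: [0.4, 0.4, -1.3]
grip_width: 0.0559
grip_force: 30.0
```

>>> step_arm([
  {"dp": [-0.46, -0.56, 0], "twist": 0},
  {"dp": [-0.46, -0.56, 0], "twist": 0},
  {"dp": [-0.46, -0.56, 0], "twist": 0},
  {"dp": [-0.46, -0.56, 0], "twist": 0},
  {"dp": [-0.46, -0.56, 0], "twist": 0},
  {"dp": [-0.46, -0.56, 0], "twist": 0},
  {"dp": [-0.46, -0.56, 0], "twist": 0},
  {"dp": [-0.46, -0.56, 0], "twist": 0},
])

```text
time_s: 9.85
ee_pos: [0.5277, 0.1565, 0.1978]
eef_rot: [-3.14, -0.002, 2.821]
force: [0.0, -0.2, -0.1]
grip_width: 0.0551
grip_force: 30.0
```

>>> step_arm([
  {"dp": [0, 0, 0], "twist": -1},
  {"dp": [0, 0, 0], "twist": -1},
  {"dp": [0, 0, 0], "twist": -1},
  {"dp": [0, 0, 0], "twist": -1},
  {"dp": [0, 0, 0], "twist": -1},
  {"dp": [0, 0, 0], "twist": -1},
  {"dp": [0, 0, 0], "twist": 0},
])

```text
time_s: 10.55
ee_pos: [0.5274, 0.1577, 0.198]
eef_rot: [-3.141, -0.002, -3.042]
force: [-0.8, 0.9, -1.3]
grip_width: 0.0556
grip_force: 30.0
```

```bash
python3 - <<'E'
from h import *
W=np.load('W0.npy')
tf(*tub(0,.065),.056,185.8)
p,d,W=cloud("top"); z=W[...,2]
b=np.zeros(z.shape,bool); b[225:275,165:205]=1
b&=(z>.048)&(z<.066)&(p.min(-1)>170); q=W[b]; print(len(q),rect(q),q.mean(0))
cv2.imwrite('pics/t1.png',cv2.resize(p[140:290,160:360],None,fx=4,fy=4)[:,:,::-1])
E
```

```text
t 10.6 twist -0.02 then dp [ 0.   -0.02  3.55] q6 -1.45
620 [445.9 376.5  89.9  58.9 -17.2] [0.44586612 0.3763104  0.05675903]
```

>>> step_arm([
  {"dp": [0, 0, 0.8], "twist": 0},
  {"dp": [0, 0, 0.8], "twist": 0},
  {"dp": [0, 0, 0.8], "twist": 0},
  {"dp": [0, 0, 0.7], "twist": 0},
  {"dp": [0, 0, 0.25], "twist": 0},
  {"dp": [0, 0, 0], "twist": 0},
  {"dp": [0, 0, 0], "twist": 0},
])

```text
time_s: 11.3
ee_pos: [0.5283, 0.1582, 0.0668]
eef_rot: [3.141, 0.001, -3.043]
force: [0.9, -0.3, -0.4]
grip_width: 0.0551
grip_force: 30.0
```

>>> step_arm([
  {"dp": [0, 0, 0.07], "twist": 0},
  {"dp": [0, 0, 0.06], "twist": 0},
  {"dp": [0, 0, 0], "twist": 0},
])

```text
time_s: 11.6
ee_pos: [0.5278, 0.1581, 0.0609]
eef_rot: [3.142, 0.0, -3.043]
force: [-1.2, 0.8, -1.0]
grip_width: 0.0554
grip_force: 30.0
```

>>> step_arm([
  {"dp": [0, 0, 0.07], "twist": 0},
  {"dp": [0, 0, 0.05], "twist": 0},
  {"dp": [0, 0, 0], "twist": 0},
])

```text
time_s: 11.9
ee_pos: [0.5276, 0.1581, 0.0555]
eef_rot: [-3.142, -0.0, -3.042]
force: [0.6, -0.2, -0.2]
grip_width: 0.0559
grip_force: 30.0
```

>>> step_arm([
  {"dp": [0, 0, 0], "twist": 0},
  {"dp": [0, 0, 0], "twist": 0},
  {"dp": [0, 0, 0], "twist": 0},
  {"dp": [0, 0, 0], "twist": 0},
  {"dp": [0, 0, 0], "twist": 0},
  {"dp": [0, 0, -0.4], "twist": 0},
  {"dp": [0, 0, -0.4], "twist": 0},
  {"dp": [0, 0, -0.4], "twist": 0},
  {"dp": [0, 0, 0], "twist": 0},
], gripper=0.6)

```text
time_s: 12.8
ee_pos: [0.5287, 0.1583, 0.1057]
eef_rot: [3.141, 0.003, -3.042]
force: [0.6, -0.6, 0.1]
grip_width: 0.0752
grip_force: 0.0
```

>>> step_arm([
  {"dp": [0, 0, -0.7], "twist": 0},
  {"dp": [0, 0, -0.7], "twist": 0},
  {"dp": [0, 0.8, -0.7], "twist": 0},
  {"dp": [-0.8, 0.8, -0.7], "twist": 0},
  {"dp": [0.8, -0.8, 0], "twist": 0},
  {"dp": [0, -0.8, 0], "twist": 0},
])

```text
time_s: 13.4
ee_pos: [0.5251, 0.1567, 0.2125]
eef_rot: [-3.141, -0.002, -3.039]
force: [0.5, -1.0, -1.2]
grip_width: 0.075
grip_force: 0.0
```

```bash
python3 - <<'E'
from h import *
tf(.5278,.1581,.071,185.8)
E
```

```text
t 13.4 twist 0.02 then dp [-0.07  0.03  3.54] q6 -1.45
```

>>> step_arm([
  {"dp": [-0.07, 0.03, 0.8], "twist": 0},
  {"dp": [0, 0, 0.8], "twist": 0},
  {"dp": [0, 0, 0.8], "twist": 0},
  {"dp": [0, 0, 0.7], "twist": 0},
  {"dp": [0, 0, 0.4], "twist": 0},
  {"dp": [0, 0, 0], "twist": 0},
  {"dp": [0, 0, 0], "twist": 0},
  {"dp": [0, 0, 0], "twist": 0},
])

```text
time_s: 14.2
ee_pos: [0.5292, 0.1576, 0.0751]
eef_rot: [3.141, 0.002, -3.043]
force: [-0.1, 0.1, -0.0]
grip_width: 0.0753
grip_force: 0.0
```

```bash
python3 - <<'E'
from h import *
tf(.5278,.1581,.071,185.8)
print(ctrl.get_obs()['ee_pos'])
p,d,W=cloud("scene"); q=ctrl.cut_out("scene","plate_b")
for k in q:
    m=k['pixels']; v,u=np.nonzero(m); P=W[m]; P=P[(P[:,2]>.06)&(P[:,2]<.09)&(P[:,0]>.46)]
    if len(P)>50: print(k['conf'],u.mean(),v.mean(),rect(P),np.median(P,0),len(P))
E
```

```text
t 14.2 twist -0.03 then dp [0.03 0.02 0.1 ] q6 -1.45
[0.52919337 0.15755513 0.07511821]
0.81 374.5673076923077 224.25 [525.7 156.5  83.2  64.5   7.4] [0.54298992 0.15266997 0.07610876] 401
0.59 343.3024618991794 258.6565064478312 [539.9  31.1  90.   59.7   3.8] [0.5412352  0.02912517 0.07626077] 851
```

>>> step_arm([
  {"dp": [0.03, 0.0, 0.1], "twist": 0},
  {"dp": [0, 0, 0], "twist": 0},
])

```text
time_s: 14.5
ee_pos: [0.5272, 0.1573, 0.0699]
eef_rot: [-3.142, -0.0, -3.042]
force: [-0.2, -0.3, -0.1]
grip_width: 0.0751
grip_force: 0.0
```

>>> step_arm([
  {"dp": [0, 0, 0], "twist": 0},
  {"dp": [0, 0, 0], "twist": 0},
  {"dp": [0, 0, 0], "twist": 0},
  {"dp": [0, 0, 0], "twist": 0},
  {"dp": [0, 0, 0], "twist": 0},
  {"dp": [0, 0, 0], "twist": 0},
], gripper=-1)

```text
time_s: 15.1
ee_pos: [0.5275, 0.1574, 0.0702]
eef_rot: [3.142, 0.0, -3.042]
force: [0.4, -0.2, 1.1]
grip_width: 0.0555
grip_force: 30.0
```

>>> step_arm([
  {"dp": [0, 0, -0.2], "twist": 0},
  {"dp": [0, 0, -0.6], "twist": 0},
  {"dp": [0, 0, -0.8], "twist": 0},
  {"dp": [0, 0, -0.8], "twist": 0},
  {"dp": [0, 0, -0.5], "twist": 0},
  {"dp": [0, 0, 0], "twist": 1},
  {"dp": [0, 0, 0], "twist": 1},
  {"dp": [0, 0, 0], "twist": 1},
  {"dp": [0, 0, 0], "twist": 1},
  {"dp": [0, 0, 0], "twist": 1},
  {"dp": [0, 0, 0], "twist": 0.9},
  {"dp": [0, 0, 0], "twist": 0},
])

```text
time_s: 16.3
ee_pos: [0.5274, 0.1573, 0.1866]
eef_rot: [3.142, 0.0, 2.828]
force: [0.1, -0.2, -2.0]
grip_width: 0.0557
grip_force: 30.0
```

```bash
python3 - <<'E'
from h import *
p,d,W=cloud("top"); z=W[...,2]
b=np.zeros(z.shape,bool); b[225:275,165:205]=1
b&=(z>.048)&(z<.066)&(p.min(-1)>170)
for it in (0,1):
  m=b if not it else cv2.morphologyEx(b.astype(np.uint8),cv2.MORPH_OPEN,np.ones((5,5)))>0
  q=W[m]; print(len(q),rect(q),q.mean(0))
  (cx,cy),_,_=cv2.minAreaRect((q[:,:2]*1000).astype(np.float32))
tf(.4455,.3755,.07,180-17.7)
E
```

```text
621 [446.2 376.3  89.4  56.5 -18.7] [0.4460116  0.37641963 0.05655158]
592 [446.2 376.1  89.3  56.5 -18.3] [0.44625704 0.37564625 0.05654103]
t 16.4 twist -0.04 then dp [3.61 4.57 2.91] q6 -1.04
```

>>> step_arm([
  {"dp": [0.45, 0.57, 0], "twist": 0.05},
  {"dp": [0.45, 0.57, 0], "twist": 0},
  {"dp": [0.45, 0.57, 0], "twist": 0},
  {"dp": [0.45, 0.57, 0], "twist": 0},
  {"dp": [0.45, 0.57, 0], "twist": 0},
  {"dp": [0.45, 0.57, 0], "twist": 0},
  {"dp": [0.45, 0.57, 0], "twist": 0},
  {"dp": [0.45, 0.57, 0], "twist": 0},
  {"dp": [0, 0, 1], "twist": 0},
  {"dp": [0, 0, 1], "twist": 0},
  {"dp": [0, 0, 0.6], "twist": 0},
  {"dp": [0, 0, 0], "twist": 0},
])

```text
time_s: 17.55
ee_pos: [0.4458, 0.3744, 0.0791]
eef_rot: [-3.137, -0.003, 2.827]
force: [-0.1, -0.2, -0.6]
grip_width: 0.0555
grip_force: 30.0
```

```bash
python3 - <<'E'
from h import *
tf(.446,.3762,.058,161.7)
E
```

```text
t 17.6 twist 0.07 then dp [0.01 0.04 0.53] q6 -0.62
```

>>> step_arm([
  {"dp": [0, 0.04, 0.3], "twist": 0.06},
  {"dp": [0, 0, 0.1], "twist": 0},
  {"dp": [0, 0, 0.08], "twist": 0},
  {"dp": [0, 0, 0], "twist": 0},
  {"dp": [0, 0, 0], "twist": 0},
  {"dp": [0, 0, 0], "twist": 0},
])

```text
time_s: 18.15
ee_pos: [0.4479, 0.3771, 0.0634]
eef_rot: [3.141, 0.0, 2.821]
force: [0.4, 0.6, -0.6]
grip_width: 0.0556
grip_force: 30.0
```

```bash
python3 - <<'E'
from h import *
tf(.446,.3762,.058,161.7)
E
```

```text
t 18.1 twist -0.01 then dp [ 0.04 -0.04  0.14] q6 -0.61
```

>>> step_arm([
  {"dp": [0.03, -0.01, 0.1], "twist": 0},
  {"dp": [0, 0, 0], "twist": 0},
  {"dp": [0, 0, 0], "twist": 0},
])

```text
time_s: 18.45
ee_pos: [0.4464, 0.3769, 0.0588]
eef_rot: [-3.141, -0.0, 2.821]
force: [0.2, -0.5, -1.3]
grip_width: 0.0552
grip_force: 30.0
```

```bash
python3 - <<'E'
from h import *
tf(.446,.3762,.058,161.7)
print(ctrl.get_obs()['ee_pos'],ctrl.get_obs()['force'])
E
```

```text
t 18.4 twist -0.01 then dp [ 0.   -0.02  0.02] q6 -0.61
[0.44639339 0.37692467 0.05884544] [ 0.20536511 -0.53730792 -1.27587223]
```

Lower until contact, release, and check.

>>> step_arm([
  {"dp": [0, -0.01, 0.05], "twist": 0},
  {"dp": [0, 0, 0], "twist": 0},
  {"dp": [0, 0, 0], "twist": 0},
])

```text
time_s: 18.75
ee_pos: [0.4464, 0.3765, 0.0569]
eef_rot: [-3.142, -0.0, 2.821]
force: [0.7, 0.5, 0.1]
grip_width: 0.0552
grip_force: 30.0
```

>>> step_arm([
  {"dp": [0, 0, 0], "twist": 0},
  {"dp": [0, 0, 0], "twist": 0},
  {"dp": [0, 0, 0], "twist": 0},
  {"dp": [0, 0, 0], "twist": 0},
  {"dp": [0, 0, 0], "twist": 0},
  {"dp": [0, 0, -0.4], "twist": 0},
  {"dp": [0, 0, -0.8], "twist": 0},
  {"dp": [0, 0, -1], "twist": 0},
  {"dp": [0, 0, -1], "twist": 0},
], gripper=0.6)

```text
time_s: 19.65
ee_pos: [0.4461, 0.3764, 0.1863]
eef_rot: [-3.141, -0.0, 2.821]
force: [-0.2, 0.5, -0.4]
grip_width: 0.075
grip_force: 0.0
```

>>> step_arm([
  {"dp": [-0.44, -0.84, 0], "twist": -0.7},
  {"dp": [-0.44, -0.84, 0], "twist": -0.7},
  {"dp": [-0.44, -0.84, 0], "twist": -0.7},
  {"dp": [-0.44, -0.84, 0], "twist": -0.7},
  {"dp": [-0.44, -0.84, 0], "twist": -0.7},
  {"dp": [-0.44, -0.84, 0], "twist": -0.7},
  {"dp": [-0.44, -0.84, 0], "twist": -0.7},
  {"dp": [-0.44, -0.84, 0], "twist": -0.7},
  {"dp": [0, 0, 0], "twist": -0.4},
  {"dp": [0, 0, 0], "twist": 0},
])

```text
time_s: 20.65
ee_pos: [0.545, 0.0912, 0.1848]
eef_rot: [3.141, -0.0, -3.044]
force: [-0.3, 0.3, 0.3]
grip_width: 0.0752
grip_force: 0.0
```

```bash
cat >> h.py <<'E'
def pile(lo,hi):
    p,d,W=cloud("top"); z=W[...,2]
    b=np.zeros(z.shape,bool); b[220:280,160:210]=1
    b&=(z>lo)&(z<hi)&(p.min(-1)>170)
    m=cv2.morphologyEx(b.astype(np.uint8),cv2.MORPH_OPEN,np.ones((3,3)))>0
    q=W[m]; print('pile',len(q),rect(q),q.mean(0)); return p
E
python3 - <<'E'
from h import *
p=pile(.05,.075)
tf(.540,.0316,.071,186.2)
p,d,W=cloud("scene"); u,v=map(int,proj("scene",[.445,.374,.06]))
cv2.imwrite('pics/s2.png',cv2.resize(p[v-50:v+50,u-66:u+66],None,fx=6,fy=6)[:,:,::-1])
q=ctrl.cut_out("scene","plate_b")
for k in q:
    m=k['pixels']; v,u=np.nonzero(m); P=W[m]; P=P[(P[:,2]>.066)&(P[:,2]<.086)&(P[:,0]>.46)]
    if len(P)>50: print(k['conf'],u.mean(),v.mean(),rect(P),P.mean(0),len(P))
E
```

```text
pile 624 [446.1 374.7  89.7  56.7 -17.5] [0.44617597 0.37470904 0.06268883]
t 20.7 twist -0.15 then dp [ 0.28 -1.49  2.85] q6 -1.57
0.97 343.30760368663596 258.6947004608295 [540.1  29.6  90.9  58.9   2.7] [0.54105138 0.02907041 0.07611197] 862
```

View pics/s2.png

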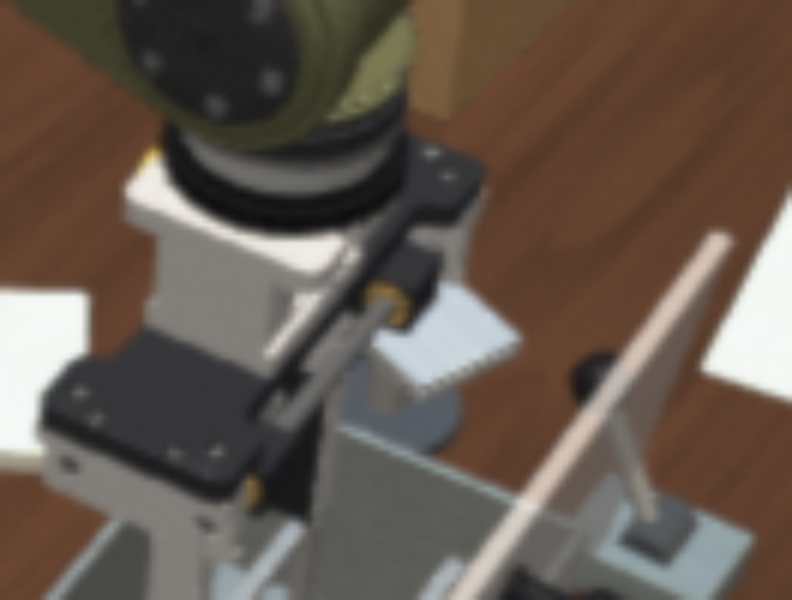

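The pile view shows B lying flush on A on the pillar, around pixel (440,335). Next is C.

```bash
python3 - <<'E'
from h import *
tf(.5402,.0308,.0705,184.5)
E
```

```text
t 20.8 twist 0.29 then dp [ 0.23 -1.53  2.86] q6 -1.57
```

>>> step_arm([
  {"dp": [0, 0, 0], "twist": 0.29},
  {"dp": [0.13, -0.8, 0], "twist": 0},
  {"dp": [0.1, -0.73, 0], "twist": 0},
  {"dp": [0, 0, 0], "twist": 0},
  {"dp": [0, 0, 0.8], "twist": 0},
  {"dp": [0, 0, 0.8], "twist": 0},
  {"dp": [0, 0, 0.7], "twist": 0},
  {"dp": [0, 0, 0.3], "twist": 0},
  {"dp": [0, 0, 0], "twist": 0},
  {"dp": [0, 0, 0], "twist": 0},
  {"dp": [0, 0, 0], "twist": 0},
])

```text
time_s: 21.9
ee_pos: [0.5413, 0.0301, 0.0825]
eef_rot: [-3.141, 0.002, -3.063]
force: [-0.0, 0.3, -0.3]
grip_width: 0.0751
grip_force: 0.0
```

```bash
python3 - <<'E'
from h import *
tf(.5402,.0308,.0705,184.5)
E
```

```text
t 21.9 twist -0.01 then dp [0.03 0.02 0.3 ] q6 -1.66
```

>>> step_arm([
  {"dp": [0.02, 0.02, 0.3], "twist": 0},
  {"dp": [0, 0, 0], "twist": 0},
  {"dp": [0, 0, 0], "twist": 0},
])

```text
time_s: 22.2
ee_pos: [0.5395, 0.0306, 0.0687]
eef_rot: [3.142, -0.001, -3.063]
force: [0.1, 0.6, 0.7]
grip_width: 0.0752
grip_force: 0.0
```

>>> step_arm([
  {"dp": [0, 0, 0], "twist": 0},
  {"dp": [0, 0, 0], "twist": 0},
  {"dp": [0, 0, 0], "twist": 0},
  {"dp": [0, 0, 0], "twist": 0},
  {"dp": [0, 0, 0], "twist": 0},
  {"dp": [0, 0, 0], "twist": 0},
], gripper=-1)

```text
time_s: 22.8
ee_pos: [0.5398, 0.0306, 0.0691]
eef_rot: [3.142, 0.0, -3.063]
force: [-0.7, 0.8, 2.1]
grip_width: 0.0554
grip_force: 30.0
```

>>> step_arm([
  {"dp": [0, 0, -0.2], "twist": 0},
  {"dp": [0, 0, -0.6], "twist": 0},
  {"dp": [0, 0, -0.8], "twist": 0},
  {"dp": [0, 0, -0.8], "twist": 0},
  {"dp": [0, 0, -0.6], "twist": 0},
  {"dp": [0, 0, 0], "twist": 1},
  {"dp": [0, 0, 0], "twist": 1},
  {"dp": [0, 0, 0], "twist": 1},
  {"dp": [0, 0, 0], "twist": 1},
  {"dp": [0, 0, 0], "twist": 1},
  {"dp": [0, 0, 0], "twist": 0.6},
  {"dp": [0, 0, 0], "twist": 0},
])

```text
time_s: 24.0
ee_pos: [0.5396, 0.0306, 0.1893]
eef_rot: [-3.142, 0.0, 2.828]
force: [0.0, 0.0, -0.7]
grip_width: 0.0554
grip_force: 30.0
```

```bash
python3 - <<'E'
from h import *
pile(.055,.075)
tf(.4463,.3755,.08,162)
E
```

```text
pile 619 [446.3 375.2  88.8  57.  -18.6] [0.44570462 0.37472055 0.06269458]
t 24.1 twist 0.03 then dp [4.88 7.48 2.73] q6 -1.27
```

>>> step_arm([
  {"dp": [0.443, 0.68, 0], "twist": 0.03},
  {"dp": [0.443, 0.68, 0], "twist": 0},
  {"dp": [0.443, 0.68, 0], "twist": 0},
  {"dp": [0.443, 0.68, 0], "twist": 0},
  {"dp": [0.443, 0.68, 0], "twist": 0},
  {"dp": [0.443, 0.68, 0], "twist": 0},
  {"dp": [0.443, 0.68, 0], "twist": 0},
  {"dp": [0.443, 0.68, 0], "twist": 0},
  {"dp": [0.443, 0.68, 0], "twist": 0},
  {"dp": [0.443, 0.68, 0], "twist": 0},
  {"dp": [0.443, 0.68, 0], "twist": 0},
  {"dp": [0, 0, 0.5], "twist": 0},
])

```text
time_s: 25.25
ee_pos: [0.4465, 0.379, 0.1709]
eef_rot: [3.138, 0.002, 2.831]
force: [0.5, -1.4, -1.0]
grip_width: 0.0557
grip_force: 30.0
```

>>> step_arm([
  {"dp": [0, 0, 0.8], "twist": 0},
  {"dp": [0, 0, 0.8], "twist": 0},
  {"dp": [0, 0, 0.4], "twist": 0},
  {"dp": [0, 0, 0], "twist": 0},
  {"dp": [0, 0, 0], "twist": 0},
  {"dp": [0, 0, 0], "twist": 0},
])

```text
time_s: 25.85
ee_pos: [0.4475, 0.3759, 0.0905]
eef_rot: [3.14, 0.001, 2.827]
force: [0.0, 0.4, -0.1]
grip_width: 0.0555
grip_force: 30.0
```

```bash
python3 - <<'E'
from h import *
tf(.4463,.3757,.063,161.8)
E
```

```text
t 25.9 twist 0.05 then dp [ 0.03 -0.01  0.69] q6 -0.62
```

>>> step_arm([
  {"dp": [0.02, 0, 0.4], "twist": 0.05},
  {"dp": [0, 0, 0.15], "twist": 0},
  {"dp": [0, 0, 0], "twist": 0},
  {"dp": [0, 0, 0], "twist": 0},
  {"dp": [0, 0, 0], "twist": 0},
])

```text
time_s: 26.35
ee_pos: [0.4465, 0.3759, 0.0677]
eef_rot: [3.141, 0.001, 2.823]
force: [-0.0, 0.3, -0.8]
grip_width: 0.0555
grip_force: 30.0
```

```bash
python3 - <<'E'
from h import *
tf(.4463,.3757,.063,161.8)
E
```

```text
t 26.4 twist -0.01 then dp [ 0.   -0.01  0.12] q6 -0.62
```

>>> step_arm([
  {"dp": [0, 0, 0.1], "twist": 0},
  {"dp": [0, 0, 0], "twist": 0},
  {"dp": [0, 0, 0], "twist": 0},
])

```text
time_s: 26.65
ee_pos: [0.4462, 0.3757, 0.0629]
eef_rot: [-3.141, -0.0, 2.823]
force: [0.7, -0.1, -0.8]
grip_width: 0.0555
grip_force: 30.0
```

>>> step_arm([
  {"dp": [0, 0, 0], "twist": 0},
  {"dp": [0, 0, 0], "twist": 0},
  {"dp": [0, 0, 0], "twist": 0},
  {"dp": [0, 0, 0], "twist": 0},
  {"dp": [0, 0, 0], "twist": 0},
  {"dp": [0, 0, -0.4], "twist": 0},
  {"dp": [0, 0, -0.8], "twist": 0},
  {"dp": [0, 0, -1], "twist": 0},
  {"dp": [0, 0, -1], "twist": 0},
], gripper=0.6)

```text
time_s: 27.55
ee_pos: [0.4459, 0.3755, 0.1923]
eef_rot: [-3.141, -0.0, 2.823]
force: [1.2, 0.7, 0.0]
grip_width: 0.0751
grip_force: 0.0
```

```bash
python3 - <<'E'
from h import *
tf(.4257,-.2525,.19,-10.5)
E
```

```text
t 27.6 twist 43.06 then dp [ 2.36 15.53  0.06] q6 -0.62
```

```bash
python3 - <<'E'
from h import *
pile(.06,.08)
to(.4257,-.2525,.19)
E
```

```text
pile 120 [439.4 352.2  88.4  12.1 -17.9] [0.44059606 0.35215323 0.06841322]
t 27.6 dp [ -4.4  -15.12   0.24] twist 0
```

>>> step_arm([
  {"dp": [-0.27, -0.93, 0], "twist": 0.5},
  {"dp": [-0.27, -0.93, 0], "twist": 0},
  {"dp": [-0.27, -0.93, 0], "twist": 0},
  {"dp": [-0.27, -0.93, 0], "twist": 0},
  {"dp": [-0.27, -0.93, 0], "twist": 0},
  {"dp": [-0.27, -0.93, 0], "twist": 0},
  {"dp": [-0.27, -0.93, 0], "twist": 0},
  {"dp": [-0.27, -0.93, 0], "twist": 0},
  {"dp": [-0.27, -0.93, 0], "twist": 0},
  {"dp": [-0.27, -0.93, 0], "twist": 0},
  {"dp": [-0.27, -0.93, 0], "twist": 0},
  {"dp": [-0.27, -0.93, 0], "twist": 0},
])

```text
time_s: 28.8
ee_pos: [0.4144, -0.0896, 0.1911]
eef_rot: [3.142, 0.001, 2.788]
force: [0.4, -0.2, 0.3]
grip_width: 0.075
grip_force: 0.0
```

>>> step_arm([
  {"dp": [0, 0, 0], "twist": 1},
  {"dp": [0, 0, 0], "twist": 1},
  {"dp": [0, 0, 0], "twist": 1},
  {"dp": [0, 0, 0], "twist": 1},
  {"dp": [0, 0, 0], "twist": 1},
  {"dp": [0, 0, 0], "twist": 1},
  {"dp": [0, 0, 0], "twist": 1},
  {"dp": [0, 0, 0], "twist": 1},
  {"dp": [0, 0, 0], "twist": 1},
  {"dp": [0, 0, 0], "twist": 1},
  {"dp": [0, 0, 0], "twist": 1},
  {"dp": [0, 0, 0], "twist": 1},
])

```text
time_s: 30.0
ee_pos: [0.4147, -0.0881, 0.1909]
eef_rot: [3.141, 0.0, 1.948]
force: [0.1, -0.2, 0.1]
grip_width: 0.0756
grip_force: 0.0
```

>>> step_arm([
  {"dp": [0, 0, 0], "twist": 1},
  {"dp": [0, 0, 0], "twist": 1},
  {"dp": [0, 0, 0], "twist": 1},
  {"dp": [0, 0, 0], "twist": 1},
  {"dp": [0, 0, 0], "twist": 1},
  {"dp": [0, 0, 0], "twist": 1},
  {"dp": [0, 0, 0], "twist": 1},
  {"dp": [0, 0, 0], "twist": 1},
  {"dp": [0, 0, 0], "twist": 1},
  {"dp": [0, 0, 0], "twist": 1},
  {"dp": [0, 0, 0], "twist": 1},
  {"dp": [0, 0, 0], "twist": 1},
])

```text
time_s: 31.2
ee_pos: [0.4147, -0.088, 0.1909]
eef_rot: [3.141, -0.0, 1.11]
force: [0.2, -0.6, 0.0]
grip_width: 0.0753
grip_force: 0.0
```

>>> step_arm([
  {"dp": [0, 0, 0], "twist": 1},
  {"dp": [0, 0, 0], "twist": 1},
  {"dp": [0, 0, 0], "twist": 1},
  {"dp": [0, 0, 0], "twist": 1},
  {"dp": [0, 0, 0], "twist": 1},
  {"dp": [0, 0, 0], "twist": 1},
  {"dp": [0, 0, 0], "twist": 1},
  {"dp": [0, 0, 0], "twist": 1},
  {"dp": [0, 0, 0], "twist": 1},
  {"dp": [0, 0, 0], "twist": 1},
  {"dp": [0, 0, 0], "twist": 1},
  {"dp": [0, 0, 0], "twist": 1},
])

```text
time_s: 32.4
ee_pos: [0.4147, -0.0881, 0.1909]
eef_rot: [3.141, -0.0, 0.272]
force: [-0.3, 0.4, 0.2]
grip_width: 0.075
grip_force: 0.0
```

```bash
cat >> h.py <<'E'
def latches(cam="top"):
    p,d,W=cloud(cam)
    for l in ["latch_box","latch_barrel","latch_round","latch_tongue"]:
        for k in ctrl.cut_out(cam,l):
            if k['conf']<.4: continue
            m=cv2.dilate(k['pixels'].astype(np.uint8),np.ones((3,3)))>0
            m&=(W[...,2]<.13)&((p.min(-1)>120)|(W[...,2]>.012)); q=W[m]
            if len(q)<50: continue
            v,u=np.nonzero(m); print(l,round(k['conf'],2),int(u.mean()),int(v.mean()),len(q),rect(q),'zmed',np.round(np.median(q[:,2])*1000))
    return p
E
python3 - <<'E'
from h import *
pile(.06,.08)
p=latches(); cv2.imwrite('pics/t2.png',p[120:330,120:480,::-1].repeat(2,0).repeat(2,1))
tf(.4257,-.2525,.1,-10.5)
E
```

```text
pile 634 [446.5 373.9  89.2  57.7 -18.3] [0.44641509 0.37407455 0.06866638]
latch_box 0.97 402 252 572 [ 425.7 -254.4  111.4   52.3  -11.1] zmed 10.0
latch_barrel 0.71 444 190 636 [ 607.2 -391.5  113.1   57.8   17.9] zmed 8.0
latch_barrel 0.58 188 208 102 [561.9 356.5  49.1  25.7  23. ] zmed 98.0
latch_tongue 0.83 399 204 648 [ 569.1 -253.9  111.4   56.    21.6] zmed 8.0
t 32.7 twist 6.59 then dp [1.02 3.99 2.27] q6 1.0
```

View pics/t2.png

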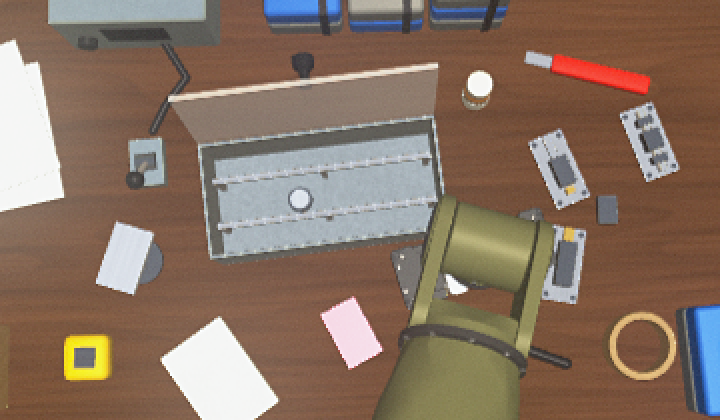

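The view shows an empty tub, three plates in the pile, and the barrel latch nudged to about (444,190) in the full picture. I'll pick the box latch first.

>>> step_arm([
  {"dp": [0, 0, 0], "twist": 0.95},
  {"dp": [0, 0, 0], "twist": 0.95},
  {"dp": [0, 0, 0], "twist": 0.95},
  {"dp": [0, 0, 0], "twist": 0.95},
  {"dp": [0, 0, 0], "twist": 0.95},
  {"dp": [0, 0, 0], "twist": 0.95},
  {"dp": [0, 0, 0], "twist": 0.95},
  {"dp": [0.25, 1, 0], "twist": 0},
  {"dp": [0.25, 1, 0], "twist": 0},
  {"dp": [0.25, 1, 0], "twist": 0},
  {"dp": [0.25, 1, 0], "twist": 0},
  {"dp": [0, 0, 0], "twist": 0},
], gripper=0.1)

```text
time_s: 33.9
ee_pos: [0.4236, -0.2562, 0.1905]
eef_rot: [3.141, 0.0, -0.192]
force: [1.1, 0.6, 0.1]
grip_width: 0.0517
grip_force: 0.0
```

>>> step_arm([
  {"dp": [0, 0, 0], "twist": 0},
  {"dp": [0, 0, 0], "twist": 0},
  {"dp": [0, 0, 1], "twist": 0},
  {"dp": [0, 0, 1], "twist": 0},
  {"dp": [0, 0, 0.7], "twist": 0},
  {"dp": [0, 0, 0.3], "twist": 0},
  {"dp": [0, 0, 0], "twist": 0},
  {"dp": [0, 0, 0], "twist": 0},
])

```text
time_s: 34.7
ee_pos: [0.4246, -0.2527, 0.0723]
eef_rot: [3.141, -0.002, -0.188]
force: [0.6, -0.6, 0.5]
grip_width: 0.0515
grip_force: 0.0
```

```bash
python3 - <<'E'
from h import *
tf(.4257,-.2532,.009,-10.8)
E
```

```text
t 34.7 twist 0.0 then dp [0.03 0.01 1.58] q6 1.15
```

>>> step_arm([
  {"dp": [0.03, 0.01, 0.8], "twist": 0},
  {"dp": [0, 0, 0.5], "twist": 0},
  {"dp": [0, 0, 0.2], "twist": 0},
  {"dp": [0, 0, 0], "twist": 0},
  {"dp": [0, 0, 0], "twist": 0},
  {"dp": [0, 0, 0], "twist": 0},
])

```text
time_s: 35.3
ee_pos: [0.4257, -0.2538, 0.0123]
eef_rot: [3.141, -0.002, -0.189]
force: [-0.4, 0.8, -0.2]
grip_width: 0.0517
grip_force: 0.0
```

```bash
python3 - <<'E'
from h import *
tf(.4257,-.2532,.009,-10.8)
E
```

```text
t 35.3 twist -0.01 then dp [-0.   -0.01  0.08] q6 1.15
```

>>> step_arm([
  {"dp": [0, 0, 0.06], "twist": 0},
  {"dp": [0, 0, 0], "twist": 0},
])

```text
time_s: 35.5
ee_pos: [0.4251, -0.2534, 0.0087]
eef_rot: [3.141, -0.0, -0.189]
force: [-1.1, 0.7, -0.2]
grip_width: 0.0514
grip_force: 0.0
```

>>> step_arm([
  {"dp": [0, 0, 0], "twist": 0},
  {"dp": [0, 0, 0], "twist": 0},
  {"dp": [0, 0, 0], "twist": 0},
  {"dp": [0, 0, 0], "twist": 0},
  {"dp": [0, 0, 0], "twist": 0},
  {"dp": [0, 0, 0], "twist": 0},
], gripper=-1, squeeze=40)

```text
time_s: 36.1
ee_pos: [0.425, -0.2533, 0.0086]
eef_rot: [-3.142, 0.0, -0.189]
force: [-0.0, 1.1, 1.0]
grip_width: 0.0257
grip_force: 40.0
```

>>> step_arm([
  {"dp": [0, 0, -0.3], "twist": 0},
  {"dp": [0, 0, -0.7], "twist": 0},
  {"dp": [0, 0, -1], "twist": 0},
  {"dp": [0, 0, -1], "twist": 0},
  {"dp": [0, 0, -1], "twist": 0},
  {"dp": [0, 0, -0.7], "twist": 0},
  {"dp": [0, 0, 0], "twist": 0},
])

```text
time_s: 36.8
ee_pos: [0.426, -0.2541, 0.2009]
eef_rot: [3.139, -0.006, -0.189]
force: [0.0, 0.5, -2.4]
grip_width: 0.0257
grip_force: 40.0
```

```bash
python3 - <<'E'
from h import *
print(tub(0,-.095),tub(0,0),tub(0,.095))
tf(*tub(0,.095),.19,5.8)
E
```

```text
[ 0.54340035 -0.00221367] [0.5338 0.0923] [0.52419965 0.18681367]
t 36.8 twist -4.16 then dp [  3.56 -10.72   0.27] q6 1.15
```

>>> step_arm([
  {"dp": [0, 0, 0], "twist": -0.83},
  {"dp": [0, 0, 0], "twist": -0.83},
  {"dp": [0, 0, 0], "twist": -0.83},
  {"dp": [0, 0, 0], "twist": -0.83},
  {"dp": [0, 0, 0], "twist": -0.84},
  {"dp": [0, 0, 0], "twist": 0},
])

```text
time_s: 37.4
ee_pos: [0.4245, -0.253, 0.1956]
eef_rot: [-3.14, 0.001, 0.102]
force: [-0.3, -0.2, -1.6]
grip_width: 0.0258
grip_force: 40.0
```

>>> step_arm([
  {"dp": [0.297, -0.89, 0], "twist": 0},
  {"dp": [0.297, -0.89, 0], "twist": 0},
  {"dp": [0.297, -0.89, 0], "twist": 0},
  {"dp": [0.297, -0.89, 0], "twist": 0},
  {"dp": [0.297, -0.89, 0], "twist": 0},
  {"dp": [0.297, -0.89, 0], "twist": 0},
  {"dp": [0.297, -0.89, 0], "twist": 0},
  {"dp": [0.297, -0.89, 0], "twist": 0},
  {"dp": [0.297, -0.89, 0], "twist": 0},
  {"dp": [0.297, -0.89, 0], "twist": 0},
  {"dp": [0.297, -0.89, 0], "twist": 0},
  {"dp": [0.297, -0.89, 0], "twist": 0},
])

```text
time_s: 38.6
ee_pos: [0.5235, 0.1876, 0.1958]
eef_rot: [3.141, 0.001, 0.099]
force: [0.6, -0.1, -2.0]
grip_width: 0.0255
grip_force: 40.0
```

>>> step_arm([
  {"dp": [0, 0, 0], "twist": 0},
  {"dp": [0, 0, 0], "twist": 0},
  {"dp": [0, 0, 0], "twist": 0},
])

```text
time_s: 38.9
ee_pos: [0.5234, 0.1852, 0.1962]
eef_rot: [3.141, 0.001, 0.1]
force: [0.2, -0.9, -2.4]
grip_width: 0.0258
grip_force: 40.0
```

```bash
python3 - <<'E'
from h import *
tf(*tub(0,.095),.08,5.8)
E
```

```text
t 38.9 twist -0.02 then dp [ 0.02 -0.04  2.9 ] q6 1.75
```

>>> step_arm([
  {"dp": [0.02, -0.04, 0.8], "twist": 0},
  {"dp": [0, 0, 0.8], "twist": 0},
  {"dp": [0, 0, 0.7], "twist": 0},
  {"dp": [0, 0, 0.35], "twist": 0},
  {"dp": [0, 0, 0.1], "twist": 0},
  {"dp": [0, 0, 0], "twist": 0},
  {"dp": [0, 0, 0], "twist": 0},
  {"dp": [0, 0, 0], "twist": 0},
])

```text
time_s: 39.7
ee_pos: [0.5249, 0.1879, 0.0878]
eef_rot: [-3.141, -0.002, 0.101]
force: [0.4, 0.3, -1.5]
grip_width: 0.0257
grip_force: 40.0
```

```bash
python3 - <<'E'
from h import *
tf(*tub(0,.095),.08,5.8); print(ctrl.get_obs()['force'])
E
```

```text
t 39.7 twist -0.0 then dp [-0.02  0.02  0.19] q6 1.75
[ 0.37964326  0.29077701 -1.51258348]
```

>>> step_arm([
  {"dp": [-0.01, 0.02, 0.15], "twist": 0},
  {"dp": [0, 0, 0.05], "twist": 0},
  {"dp": [0, 0, 0], "twist": 0},
  {"dp": [0, 0, 0], "twist": 0},
])

```text
time_s: 40.1
ee_pos: [0.524, 0.1869, 0.0786]
eef_rot: [3.142, 0.0, 0.101]
force: [-1.7, -1.1, 1.0]
grip_width: 0.0257
grip_force: 40.0
```

>>> step_arm([
  {"dp": [0, 0, 0.03], "twist": 0},
  {"dp": [0, 0, 0], "twist": 0},
])

```text
time_s: 40.3
ee_pos: [0.524, 0.1869, 0.0786]
eef_rot: [3.142, -0.0, 0.101]
force: [-7.7, -3.4, 14.0]
grip_width: 0.0256
grip_force: 40.0
```

>>> step_arm([
  {"dp": [0, 0, 0], "twist": 0},
  {"dp": [0, 0, 0], "twist": 0},
  {"dp": [0, 0, 0], "twist": 0},
  {"dp": [0, 0, 0], "twist": 0},
  {"dp": [0, 0, -0.3], "twist": 0},
  {"dp": [0, 0, -0.8], "twist": 0},
  {"dp": [0, 0, -1], "twist": 0},
  {"dp": [0, 0, -0.9], "twist": 0},
  {"dp": [0, 0, 0], "twist": 0},
], gripper=-0.1)

```text
time_s: 41.2
ee_pos: [0.5257, 0.1874, 0.2033]
eef_rot: [-3.14, -0.009, 0.101]
force: [1.1, 0.4, -0.4]
grip_width: 0.0425
grip_force: 0.0
```

```bash
python3 - <<'E'
from h import *
tf(.569,-.2537,.19,21.0)
E
```

```text
t 41.2 twist -3.8 then dp [-2.94 10.68  0.33] q6 1.75
```

>>> step_arm([
  {"dp": [0, 0, 0], "twist": -0.95},
  {"dp": [0, 0, 0], "twist": -0.95},
  {"dp": [0, 0, 0], "twist": -0.95},
  {"dp": [0, 0, 0], "twist": -0.95},
  {"dp": [-0.245, 0.89, 0], "twist": 0},
  {"dp": [-0.245, 0.89, 0], "twist": 0},
  {"dp": [-0.245, 0.89, 0], "twist": 0},
  {"dp": [-0.245, 0.89, 0], "twist": 0},
  {"dp": [-0.245, 0.89, 0], "twist": 0},
  {"dp": [-0.245, 0.89, 0], "twist": 0},
], gripper=0.1)

```text
time_s: 42.2
ee_pos: [0.5454, -0.035, 0.1974]
eef_rot: [-3.142, 0.0, 0.367]
force: [0.9, -0.1, 0.6]
grip_width: 0.0515
grip_force: 0.0
```

```bash
python3 - <<'E'
from h import *
latches()
tf(.569,-.2537,.19,21.0)
E
```

```text
latch_box 0.55 248 219 922 [533.2 191.9 130.8  71.8   6.3] zmed 77.0
latch_barrel 0.88 444 190 639 [ 606.7 -391.   112.1   57.3   18.4] zmed 8.0
latch_tongue 0.72 399 204 646 [ 568.9 -253.3  111.8   56.5   21.4] zmed 8.0
t 42.5 twist -0.0 then dp [-1.43  5.36  0.18] q6 1.08
```

>>> step_arm([
  {"dp": [-0.24, 0.893, 0], "twist": 0},
  {"dp": [-0.24, 0.893, 0], "twist": 0},
  {"dp": [-0.24, 0.893, 0], "twist": 0},
  {"dp": [-0.24, 0.893, 0], "twist": 0},
  {"dp": [-0.24, 0.893, 0], "twist": 0},
  {"dp": [-0.24, 0.893, 0], "twist": 0},
  {"dp": [0, 0, 0.5], "twist": 0},
  {"dp": [0, 0, 1], "twist": 0},
  {"dp": [0, 0, 1], "twist": 0},
  {"dp": [0, 0, 0.7], "twist": 0},
  {"dp": [0, 0, 0], "twist": 0},
  {"dp": [0, 0, 0], "twist": 0},
])

```text
time_s: 43.65
ee_pos: [0.5693, -0.2535, 0.0703]
eef_rot: [3.141, -0.0, 0.368]
force: [0.7, -0.1, 1.0]
grip_width: 0.0518
grip_force: 0.0
```

```bash
python3 - <<'E'
from h import *
tf(.5688,-.2535,.009,21.2)
E
```

```text
t 43.6 twist -0.03 then dp [-0.01 -0.01  1.53] q6 0.73
```

>>> step_arm([
  {"dp": [0, 0, 0.8], "twist": -0.03},
  {"dp": [0, 0, 0.5], "twist": 0},
  {"dp": [0, 0, 0.17], "twist": 0},
  {"dp": [0, 0, 0], "twist": 0},
  {"dp": [0, 0, 0], "twist": 0},
  {"dp": [0, 0, 0], "twist": 0},
])

```text
time_s: 44.25
ee_pos: [0.5695, -0.2546, 0.0122]
eef_rot: [3.14, -0.002, 0.369]
force: [0.5, 0.2, -0.4]
grip_width: 0.0515
grip_force: 0.0
```

```bash
python3 - <<'E'
from h import *
tf(.5688,-.2535,.009,21.2)
E
```

```text
t 44.2 twist -0.02 then dp [-0.01 -0.03  0.08] q6 0.72
```

>>> step_arm([
  {"dp": [0, -0.02, 0.06], "twist": 0},
  {"dp": [0, 0, 0], "twist": 0},
  {"dp": [0, 0, 0], "twist": 0},
])

```text
time_s: 44.55
ee_pos: [0.5684, -0.2535, 0.0083]
eef_rot: [3.142, -0.0, 0.369]
force: [0.3, 0.9, -0.4]
grip_width: 0.0515
grip_force: 0.0
```

>>> step_arm([
  {"dp": [0, 0, 0], "twist": 0},
  {"dp": [0, 0, 0], "twist": 0},
  {"dp": [0, 0, 0], "twist": 0},
  {"dp": [0, 0, 0], "twist": 0},
  {"dp": [0, 0, 0], "twist": 0},
  {"dp": [0, 0, 0], "twist": 0},
], gripper=-1)

```text
time_s: 45.15
ee_pos: [0.5684, -0.2535, 0.0082]
eef_rot: [-3.142, -0.0, 0.369]
force: [0.1, 0.1, 0.7]
grip_width: 0.0259
grip_force: 40.0
```

>>> step_arm([
  {"dp": [0, 0, -0.3], "twist": 0},
  {"dp": [0, 0, -0.7], "twist": 0},
  {"dp": [0, 0, -1], "twist": 0},
  {"dp": [0, 0, -1], "twist": 0},
  {"dp": [0, 0, -1], "twist": 0},
  {"dp": [0, 0, -0.7], "twist": 0},
  {"dp": [0, 0, 0], "twist": 1},
  {"dp": [0, 0, 0], "twist": 1},
  {"dp": [0, 0, 0], "twist": 1},
  {"dp": [0, 0, 0], "twist": 0.85},
  {"dp": [0, 0, 0], "twist": 0},
])

```text
time_s: 46.25
ee_pos: [0.5683, -0.2535, 0.1969]
eef_rot: [3.141, -0.0, 0.099]
force: [-0.1, 0.4, -1.1]
grip_width: 0.0254
grip_force: 40.0
```

```bash
python3 - <<'E'
from h import *
tf(*tub(0,0),.19,5.8)
E
```

```text
t 46.2 twist -0.03 then dp [ 0.02 -8.69  0.17] q6 0.99
```

>>> step_arm([
  {"dp": [0, -0.87, 0], "twist": -0.02},
  {"dp": [0, -0.87, 0], "twist": 0},
  {"dp": [0, -0.87, 0], "twist": 0},
  {"dp": [0, -0.87, 0], "twist": 0},
  {"dp": [0, -0.87, 0], "twist": 0},
  {"dp": [0, -0.87, 0], "twist": 0},
  {"dp": [0, -0.87, 0], "twist": 0},
  {"dp": [0, -0.87, 0], "twist": 0},
  {"dp": [0, -0.87, 0], "twist": 0},
  {"dp": [0, -0.87, 0], "twist": 0},
  {"dp": [0, 0, 0], "twist": 0},
  {"dp": [0, 0, 0], "twist": 0},
])

```text
time_s: 47.45
ee_pos: [0.5331, 0.093, 0.1965]
eef_rot: [3.141, -0.0, 0.104]
force: [-1.3, 0.2, -1.2]
grip_width: 0.0256
grip_force: 40.0
```

>>> step_arm([
  {"dp": [0, 0, 0.8], "twist": 0},
  {"dp": [0, 0, 0.8], "twist": 0},
  {"dp": [0, 0, 0.7], "twist": 0},
  {"dp": [0, 0, 0.35], "twist": 0},
  {"dp": [0, 0, 0.1], "twist": 0},
  {"dp": [0, 0, 0], "twist": 0},
  {"dp": [0, 0, 0], "twist": 0},
  {"dp": [0, 0, 0], "twist": 0},
])

```text
time_s: 48.25
ee_pos: [0.5339, 0.0927, 0.0873]
eef_rot: [3.142, -0.002, 0.101]
force: [-0.3, -0.7, -1.5]
grip_width: 0.0256
grip_force: 40.0
```

```bash
python3 - <<'E'
from h import *
tf(*tub(0,0),.0795,5.8); print(ctrl.get_obs()['force'])
E
```

```text
t 48.2 twist 0.0 then dp [-0.    0.01  0.2 ] q6 1.57
[-0.2872044  -0.70222884 -1.49836846]
```

>>> step_arm([
  {"dp": [0, 0.01, 0.15], "twist": 0},
  {"dp": [0, 0, 0.06], "twist": 0},
  {"dp": [0, 0, 0], "twist": 0},
  {"dp": [0, 0, 0], "twist": 0},
])

```text
time_s: 48.65
ee_pos: [0.5334, 0.0923, 0.0781]
eef_rot: [3.142, -0.0, 0.101]
force: [-2.0, -0.3, 4.3]
grip_width: 0.0258
grip_force: 40.0
```

>>> step_arm([
  {"dp": [0, 0, 0], "twist": 0},
  {"dp": [0, 0, 0], "twist": 0},
  {"dp": [0, 0, 0], "twist": 0},
  {"dp": [0, 0, 0], "twist": 0},
  {"dp": [0, 0, -0.3], "twist": 0},
  {"dp": [0, 0, -0.8], "twist": 0},
  {"dp": [0, 0, -1], "twist": 0},
  {"dp": [0, 0, -0.9], "twist": 0},
  {"dp": [0, 0, 0], "twist": 0},
], gripper=-0.1)

```text
time_s: 49.55
ee_pos: [0.5351, 0.0925, 0.2036]
eef_rot: [-3.142, -0.009, 0.101]
force: [0.3, -0.1, -0.6]
grip_width: 0.0421
grip_force: 0.0
```

```bash
python3 - <<'E'
from h import *
tf(.607,-.391,.19,18.2)
E
```

```text
t 49.5 twist -3.1 then dp [-2.07 12.04  0.34] q6 1.57
```

>>> step_arm([
  {"dp": [0, 0, 0], "twist": -0.8},
  {"dp": [0, 0, 0], "twist": -0.8},
  {"dp": [0, 0, 0], "twist": -0.8},
  {"dp": [0, 0, 0], "twist": -0.7},
  {"dp": [-0.15, 0.86, 0], "twist": 0},
  {"dp": [-0.15, 0.86, 0], "twist": 0},
  {"dp": [-0.15, 0.86, 0], "twist": 0},
  {"dp": [-0.15, 0.86, 0], "twist": 0},
  {"dp": [-0.15, 0.86, 0], "twist": 0},
  {"dp": [-0.15, 0.86, 0], "twist": 0},
  {"dp": [-0.15, 0.86, 0], "twist": 0},
], gripper=0.1)

```text
time_s: 50.65
ee_pos: [0.5685, -0.151, 0.1978]
eef_rot: [-3.141, 0.0, 0.318]
force: [-0.5, 0.1, -0.8]
grip_width: 0.0518
grip_force: 0.0
```

```bash
python3 - <<'E'
from h import *
latches()
tf(.607,-.391,.07,18.2)
E
```

```text
latch_box 0.79 248 219 848 [532.7 191.7 128.9  69.1   4.4] zmed 77.0
latch_tongue 0.8 282 215 898 [541.6  94.1 128.8  66.1   5.6] zmed 76.0
t 50.9 twist -0.0 then dp [-0.97  6.05  3.19] q6 0.93
```

>>> step_arm([
  {"dp": [-0.14, 0.864, 0], "twist": 0},
  {"dp": [-0.14, 0.864, 0], "twist": 0},
  {"dp": [-0.14, 0.864, 0], "twist": 0},
  {"dp": [-0.14, 0.864, 0], "twist": 0},
  {"dp": [-0.14, 0.864, 0], "twist": 0},
  {"dp": [-0.14, 0.864, 0], "twist": 0},
  {"dp": [-0.14, 0.864, 0], "twist": 0},
  {"dp": [0, 0, 0], "twist": 0},
  {"dp": [0, 0, 0], "twist": 0},
])

```text
time_s: 51.8
ee_pos: [0.6072, -0.3907, 0.1973]
eef_rot: [-3.141, 0.0, 0.318]
force: [0.4, -0.1, -0.3]
grip_width: 0.0519
grip_force: 0.0
```

```bash
python3 - <<'E'
from h import *
latches("scene")
tf(.607,-.391,.07,18.2)
E
```

```text
latch_box 0.65 373 212 872 [505.5 204.2 119.4 100.3   5.8] zmed 78.0
latch_barrel 0.82 235 441 1660 [ 605.7 -390.6  110.3   55.4   18.8] zmed 7.0
latch_tongue 0.83 353 239 982 [512.3 118.5 124.2 117.2 -81.7] zmed 77.0
latch_tongue 0.41 222 383 57 [ 509.4 -327.2   32.2   14.9   -0.8] zmed 14.0
t 52.0 twist 0.02 then dp [-0.01  0.01  3.21] q6 0.63
```

Barrel confirmed at (606,-391).

>>> step_arm([
  {"dp": [0, 0, 1], "twist": 0},
  {"dp": [0, 0, 1], "twist": 0},
  {"dp": [0, 0, 1], "twist": 0},
  {"dp": [0, 0, 0.9], "twist": 0},
  {"dp": [0, 0, 0.5], "twist": 0},
  {"dp": [0, 0, 0.2], "twist": 0},
  {"dp": [0, 0, 0], "twist": 0},
  {"dp": [0, 0, 0], "twist": 0},
  {"dp": [0, 0, 0], "twist": 0},
])

```text
time_s: 52.95
ee_pos: [0.6076, -0.392, 0.0156]
eef_rot: [3.14, -0.001, 0.318]
force: [0.7, -0.1, 0.6]
grip_width: 0.0519
grip_force: 0.0
```

```bash
python3 - <<'E'
from h import *
tf(.6063,-.3908,.009,18.5)
E
```

```text
t 53.0 twist -0.07 then dp [-0.02 -0.04  0.17] q6 0.63
```

>>> step_arm([
  {"dp": [-0.01, -0.02, 0.14], "twist": -0.05},
  {"dp": [0, 0, 0], "twist": 0},
  {"dp": [0, 0, 0], "twist": 0},
])

```text
time_s: 53.25
ee_pos: [0.6062, -0.391, 0.0082]
eef_rot: [-3.141, 0.0, 0.321]
force: [-0.5, 0.6, -0.1]
grip_width: 0.0517
grip_force: 0.0
```

>>> step_arm([
  {"dp": [0, 0, 0], "twist": 0},
  {"dp": [0, 0, 0], "twist": 0},
  {"dp": [0, 0, 0], "twist": 0},
  {"dp": [0, 0, 0], "twist": 0},
  {"dp": [0, 0, 0], "twist": 0},
  {"dp": [0, 0, 0], "twist": 0},
], gripper=-1)

```text
time_s: 53.85
ee_pos: [0.6063, -0.3909, 0.0082]
eef_rot: [-3.142, -0.0, 0.321]
force: [-1.5, 1.2, 0.9]
grip_width: 0.0258
grip_force: 40.0
```

>>> step_arm([
  {"dp": [0, 0, -0.3], "twist": 0},
  {"dp": [0, 0, -0.7], "twist": 0},
  {"dp": [0, 0, -1], "twist": 0},
  {"dp": [0, 0, -1], "twist": 0},
  {"dp": [0, 0, -1], "twist": 0},
  {"dp": [0, 0, -0.7], "twist": 0},
  {"dp": [0, 0, 0], "twist": 1},
  {"dp": [0, 0, 0], "twist": 1},
  {"dp": [0, 0, 0], "twist": 1},
  {"dp": [0, 0, 0], "twist": 0.15},
  {"dp": [0, 0, 0], "twist": 0},
])

```text
time_s: 54.95
ee_pos: [0.6063, -0.391, 0.1965]
eef_rot: [3.142, -0.0, 0.103]
force: [0.3, -0.6, -2.4]
grip_width: 0.0256
grip_force: 40.0
```

```bash
python3 - <<'E'
from h import *
tf(*tub(0,-.095),.19,5.8)
E
```

```text
t 55.0 twist 0.02 then dp [-0.58 -9.83  0.16] q6 0.84
```

>>> step_arm([
  {"dp": [-0.053, -0.894, 0], "twist": 0.02},
  {"dp": [-0.053, -0.894, 0], "twist": 0},
  {"dp": [-0.053, -0.894, 0], "twist": 0},
  {"dp": [-0.053, -0.894, 0], "twist": 0},
  {"dp": [-0.053, -0.894, 0], "twist": 0},
  {"dp": [-0.053, -0.894, 0], "twist": 0},
  {"dp": [-0.053, -0.894, 0], "twist": 0},
  {"dp": [-0.053, -0.894, 0], "twist": 0},
  {"dp": [-0.053, -0.894, 0], "twist": 0},
  {"dp": [-0.053, -0.894, 0], "twist": 0},
  {"dp": [-0.053, -0.894, 0], "twist": 0},
  {"dp": [0, 0, 0], "twist": 0},
])

```text
time_s: 56.15
ee_pos: [0.5433, 0.0014, 0.1967]
eef_rot: [-3.141, -0.001, 0.105]
force: [0.6, -0.4, -2.0]
grip_width: 0.0255
grip_force: 40.0
```

>>> step_arm([
  {"dp": [0, 0, 0], "twist": 0},
  {"dp": [0, 0, 0.8], "twist": 0},
  {"dp": [0, 0, 0.8], "twist": 0},
  {"dp": [0, 0, 0.7], "twist": 0},
  {"dp": [0, 0, 0.35], "twist": 0},
  {"dp": [0, 0, 0.1], "twist": 0},
  {"dp": [0, 0, 0], "twist": 0},
  {"dp": [0, 0, 0], "twist": 0},
  {"dp": [0, 0, 0], "twist": 0},
])

```text
time_s: 57.05
ee_pos: [0.5445, -0.002, 0.0874]
eef_rot: [3.141, -0.002, 0.1]
force: [-0.2, 0.1, -2.8]
grip_width: 0.0256
grip_force: 40.0
```

```bash
python3 - <<'E'
from h import *
tf(*tub(0,-.095),.0785,5.8); print(ctrl.get_obs()['force'])
E
```

```text
t 57.0 twist -0.02 then dp [-0.03  0.    0.22] q6 1.4
[-0.2130093   0.13836434 -2.8043263 ]
```

>>> step_arm([
  {"dp": [-0.01, 0, 0.15], "twist": 0},
  {"dp": [0, 0, 0.06], "twist": 0},
  {"dp": [0, 0, 0], "twist": 0},
  {"dp": [0, 0, 0], "twist": 0},
])

```text
time_s: 57.45
ee_pos: [0.5435, -0.0019, 0.0781]
eef_rot: [3.142, -0.0, 0.1]
force: [-3.0, 0.7, 5.0]
grip_width: 0.0255
grip_force: 40.0
```

>>> step_arm([
  {"dp": [0, 0, 0], "twist": 0},
  {"dp": [0, 0, 0], "twist": 0},
  {"dp": [0, 0, 0], "twist": 0},
  {"dp": [0, 0, 0], "twist": 0},
  {"dp": [0, 0, -0.3], "twist": 0},
  {"dp": [0, 0, -0.8], "twist": 0},
  {"dp": [0, 0, -1], "twist": 0},
  {"dp": [0, 0, -0.9], "twist": 0},
  {"dp": [0, 0.9, -0.9], "twist": 0},
  {"dp": [0, 0.9, -0.4], "twist": 0},
  {"dp": [0, 0.9, 0], "twist": 0},
  {"dp": [0, 0.9, 0], "twist": 0},
], gripper=-0.1)

```text
time_s: 58.65
ee_pos: [0.5578, -0.146, 0.2508]
eef_rot: [3.141, -0.002, 0.1]
force: [1.3, 0.1, -0.5]
grip_width: 0.0423
grip_force: 0.0
```

>>> step_arm([
  {"dp": [0.1, 0.9, 0], "twist": 0},
  {"dp": [0.1, 0.9, 0], "twist": 0},
  {"dp": [0, 0, 0], "twist": 0},
], gripper=-1)

```text
time_s: 58.95
ee_pos: [0.5727, -0.219, 0.2493]
eef_rot: [3.141, 0.0, 0.096]
force: [-0.5, 0.4, -0.2]
grip_width: 0.0216
grip_force: 0.0
```

```bash
python3 - <<'E'
from h import *
p,d,W=cloud("top"); z=W[...,2]
c,s=np.cos(TUB),np.sin(TUB); D=W[...,:2]-MID; X=D@[c,s]; Y=D@[-s,c]
cv2.imwrite('pics/t3.png',cv2.resize(p[140:290,160:360],None,fx=4,fy=4,interpolation=cv2.INTER_CUBIC)[:,:,::-1])
for y0 in (.095,0,-.095):
    m=(abs(Y-y0)<.045)&(abs(X)<.07)&(z>.060)&(z<.108)
    rail=(abs(abs(X)-.032)<.008)&(abs(Y-y0)>.030)
    m&=~rail
    m=cv2.morphologyEx(m.astype(np.uint8),cv2.MORPH_OPEN,np.ones((5,5)))>0
    Q=np.stack([X[m],Y[m]],-1); print(y0,m.sum(),rect(Q),Q.mean(0)*1000,np.percentile(z[m],[10,50,98])*1000)
pile(.06,.08)
# lid
m=(X>.06)&(X<.19)&(abs(Y)<.16)&(z>.12)&(z<.3)
for y0 in(-.12,0,.12):
    k=m&(abs(Y-y0)<.02); k2=k&(z>.13)
    f=np.polyfit(z[k2],X[k2],1); print('lid X at z',y0,[round(np.polyval(f,h)*1000,1) for h in(.108,.15,.2,.25)],'top',np.percentile(z[k2],99))
ps,ds,Ws=cloud("scene"); zs=Ws[...,2]; Ds=Ws[...,:2]-MID; Xs=Ds@[c,s]; Ys=Ds@[-s,c]
k=(ps.max(-1)<60)&(Xs>.085)&(Xs<.2)&(abs(Ys)<.05)&(zs>.15); print('knob',k.sum(),[np.percentile(a[k],[5,50,95]).round(3) for a in (Xs,Ys,zs)])
E
```

```text
0.095 738 [ -0.9  94.5 109.7  54.6  -1.6] [-2.70331767 92.88774533] [ 73.11064442  78.12487402 101.64027303]
0 728 [ -1.6  -0.3 110.1  55.3   0.2] [-3.39000809 -1.38398888] [ 73.30932445  77.37841502 100.81242076]
-0.095 717 [ -0.9 -95.7 110.6  53.9  -0.3] [ -1.88123068 -95.81968413] [ 73.17248501  78.03668265 100.23503923]
pile 633 [446.6 374.2  89.4  57.9 -17.8] [0.44655913 0.37408658 0.06844521]
lid X at z -0.12 [np.float64(79.6), np.float64(85.2), np.float64(92.0), np.float64(98.7)] top 0.26984984463870837
lid X at z 0 [np.float64(73.4), np.float64(84.8), np.float64(98.2), np.float64(111.7)] top 0.2699901391616523
lid X at z 0.12 [np.float64(79.2), np.float64(85.0), np.float64(91.9), np.float64(98.8)] top 0.26918339870246594
knob 207 [array([0.109, 0.135, 0.147]), array([-0.014, -0.005,  0.004]), array([0.23 , 0.24 , 0.247])]
```

View pics/t3.png

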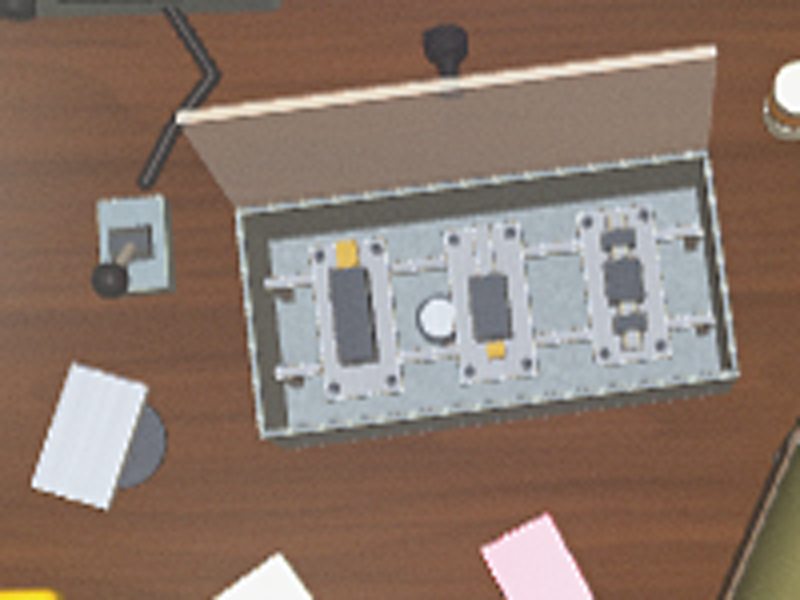

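The crop shows the three latches square and centred on the rails, box, tongue and barrel, with about 40 mm gaps. The pile is square. Now for the lid: I'll come round behind it, clear of the knob, and push it over.

>>> step_arm([
  {"dp": [0.92, 0, 0], "twist": 0},
  {"dp": [0.92, 0, 0], "twist": 0},
  {"dp": [0.92, 0, 0], "twist": 0},
  {"dp": [0.92, 0, 0], "twist": 0},
  {"dp": [0, -0.6, 0], "twist": 0},
  {"dp": [0, -0.8, 0], "twist": 0},
  {"dp": [0, -0.8, 0], "twist": 0},
  {"dp": [0, -0.8, 0], "twist": 0},
  {"dp": [0, 0, 0], "twist": 0},
  {"dp": [0, 0, 0], "twist": 0},
])

```text
time_s: 60.1
ee_pos: [0.7073, -0.0799, 0.25]
eef_rot: [3.141, -0.001, 0.102]
force: [-0.0, -0.9, 0.3]
grip_width: 0.0003
grip_force: 0.0
```

```bash
cat >> h.py <<'E'
def lidrel():
    o=ctrl.get_obs(); c,s=np.cos(TUB),np.sin(TUB); D=o['ee_pos'][:2]-MID
    print('t',o['time_s'],'tub X,Y,z',np.round([D@[c,s]*1000,D@[-s,c]*1000,o['ee_pos'][2]*1000],1),'F',o['force'].round(1),'q',o['qpos'].round(2))
E
python3 -c "
from h import *
lidrel()"
```

```text
t 60.1 tub X,Y,z [ 155.2 -188.9  250. ] F [-0.  -0.9  0.3] q [-0.16  0.67  0.89 -0.    1.59  1.3 ]
```

>>> step_arm([
  {"dp": [0, -0.8, 0], "twist": 0},
  {"dp": [0, -0.8, 0], "twist": 0},
  {"dp": [0, -0.8, 0], "twist": 0},
  {"dp": [0, -0.3, 0], "twist": 0},
  {"dp": [0, 0, 0.3], "twist": 0},
  {"dp": [0, 0, 0], "twist": 0},
])

```text
time_s: 60.7
ee_pos: [0.6962, 0.0247, 0.2347]
eef_rot: [-3.142, 0.003, 0.099]
force: [0.1, -0.4, -0.2]
grip_width: 0.0004
grip_force: 0.0
```

>>> step_arm([
  {"dp": [-0.3, 0, 0], "twist": 0},
  {"dp": [-0.3, 0, 0], "twist": 0},
  {"dp": [-0.3, 0, 0], "twist": 0},
  {"dp": [-0.3, 0, 0], "twist": 0},
  {"dp": [-0.2, 0, 0], "twist": 0},
  {"dp": [-0.2, 0, 0], "twist": 0},
  {"dp": [0, 0, 0], "twist": 0},
])

```text
time_s: 61.4
ee_pos: [0.6324, 0.019, 0.2372]
eef_rot: [3.142, 0.0, 0.099]
force: [-0.0, -0.7, -0.1]
grip_width: 0.0005
grip_force: 0.0
```

```bash
python3 -c "
from h import *
lidrel()"
```

```text
t 61.4 tub X,Y,z [ 90.7 -82.9 237.2] F [-0.  -0.7 -0.1] q [-0.03  0.47  1.22 -0.    1.46  1.44]
```

>>> step_arm([
  {"dp": [-0.36, 0, 0.02], "twist": 0},
  {"dp": [-0.36, 0, 0.02], "twist": 0},
  {"dp": [-0.4, 0, 0.14], "twist": 0},
  {"dp": [-0.4, 0, 0.14], "twist": 0},
  {"dp": [0, 0, 0], "twist": 0},
])

```text
time_s: 61.9
ee_pos: [0.5715, 0.0135, 0.2239]
eef_rot: [-3.141, 0.001, 0.1]
force: [0.5, 0.2, -0.6]
grip_width: 0.0004
grip_force: 0.0
```

>>> step_arm([
  {"dp": [-0.35, 0, 0.24], "twist": 0},
  {"dp": [-0.35, 0, 0.24], "twist": 0},
  {"dp": [-0.28, 0, 0.32], "twist": 0},
  {"dp": [-0.28, 0, 0.32], "twist": 0},
  {"dp": [0, 0, 0], "twist": 0},
])

```text
time_s: 62.4
ee_pos: [0.5218, 0.0086, 0.1785]
eef_rot: [-3.141, 0.003, 0.1]
force: [-0.1, 0.4, -0.2]
grip_width: 0.0005
grip_force: 0.0
```

```bash
python3 - <<'E'
from h import *
lidrel()
p,d,W=cloud("scene"); cv2.imwrite('pics/s3.png',cv2.resize(p[90:330,240:560],None,fx=2,fy=2)[:,:,::-1])
E
```

```text
t 62.4 tub X,Y,z [-20.4 -82.1 178.5] F [-0.1  0.4 -0.2] q [-0.05  0.26  1.63  0.    1.25  1.42]
```

View pics/s3.png

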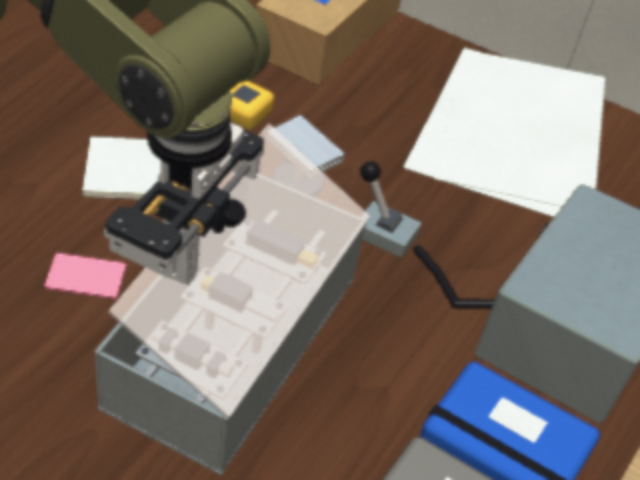

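The view shows the lid following the closed fingers, at about 30° and clear of the knob.

>>> step_arm([
  {"dp": [-0.19, 0, 0.38], "twist": 0},
  {"dp": [-0.19, 0, 0.38], "twist": 0},
  {"dp": [-0.08, 0, 0.38], "twist": 0},
  {"dp": [-0.08, 0, 0.35], "twist": 0},
  {"dp": [0, 0, 0], "twist": 0},
  {"dp": [0, 0, 0], "twist": 0},
])

```text
time_s: 63.05
ee_pos: [0.5018, 0.0064, 0.1208]
eef_rot: [3.141, -0.001, 0.1]
force: [0.0, 0.0, 0.5]
grip_width: 0.0002
grip_force: 0.0
```

>>> step_arm([
  {"dp": [0, 0, 0.1], "twist": 0},
  {"dp": [0, 0, 0], "twist": 0},
])

```text
time_s: 63.25
ee_pos: [0.5018, 0.0064, 0.1168]
eef_rot: [3.141, -0.002, 0.1]
force: [0.7, 0.7, 1.4]
grip_width: 0.0003
grip_force: 0.7
```

>>> step_arm([
  {"dp": [0, 0, 0.06], "twist": 0},
  {"dp": [0, 0, 0], "twist": 0},
])

```text
time_s: 63.45
ee_pos: [0.502, 0.0064, 0.1164]
eef_rot: [3.141, -0.003, 0.1]
force: [-9.4, 0.8, 27.3]
grip_width: 0.0004
grip_force: 13.7
```

The lid stopped at z = 0.116, which is rim plus thickness. Now I'll lift and measure the lid and the switch.

>>> step_arm([
  {"dp": [0, 0, -0.5], "twist": 0},
  {"dp": [0, 0, -0.9], "twist": 0},
  {"dp": [0, 0, -0.9], "twist": 0},
  {"dp": [0, 0, 0], "twist": 0},
])

```text
time_s: 63.85
ee_pos: [0.5027, 0.0064, 0.2104]
eef_rot: [3.14, -0.008, 0.1]
force: [0.9, -0.1, 0.1]
grip_width: 0.0005
grip_force: 0.0
```

```bash
python3 - <<'E'
from h import *
p,d,W=cloud("top"); z=W[...,2]; c,s=np.cos(TUB),np.sin(TUB); D=W[...,:2]-MID; X=D@[c,s]; Y=D@[-s,c]
for x0 in (-.06,-.02,.02,.06):
    k=(abs(X-x0)<.01)&(abs(Y-.08)<.04); print('lid z',x0,np.percentile(z[k],[10,50,90]).round(4))
b=np.zeros(z.shape,bool); b[180:222,172:215]=1
k=b&(z>.012)&(z<.04)&(p.min(-1)>110); print('block',k.sum(),rect(W[k]),np.median(z[k]))
k=b&(z>.085); print('ball',k.sum(),rect(W[k]),[np.percentile(W[...,i][k],[5,50,95]).round(4) for i in range(3)])
for h in np.arange(.035,.115,.01):
    k=b&(abs(z-h)<.005); k&=(p.max(-1)<150)|(z>.05)
    if k.sum(): print(round(h,3),k.sum(),np.median(W[k],0).round(4))
tf(.518,.352,.2,0)
lidrel()
E
```

```text
lid z -0.06 [0.1144 0.1173 0.1202]
lid z -0.02 [0.1142 0.1168 0.1197]
lid z 0.02 [0.1137 0.117  0.1199]
lid z 0.06 [0.1138 0.117  0.1206]
block 253 [589.9 355.3  68.8  50.9   3.5] 0.02533257174719017
ball 76 [442.1 190.  413.5  24.5  56.2] [array([0.3372, 0.5491, 0.5607]), array([0.0114, 0.3498, 0.362 ]), array([0.0944, 0.102 , 1.3452])]
0.035 61 [0.5907 0.354  0.0344]
0.045 5 [0.5818 0.352  0.0466]
0.055 5 [0.5756 0.3513 0.0531]
0.065 7 [0.5702 0.3517 0.0647]
0.075 2 [0.5675 0.3516 0.0733]
0.095 26 [0.5452 0.3501 0.0981]
0.105 42 [0.55   0.3507 0.1038]
t 63.9 twist 1.43 then dp [ 0.41 -8.64  0.19] q6 1.41
t 63.9 tub X,Y,z [-40.5 -82.2 207.7] F [-0.2 -0.3 -0.9] q [-0.06  0.19  1.65  0.    1.29  1.41]
```

```bash
python3 - <<'E'
from h import *
tf(.514,.350,.2,3.5)
E
```

```text
t 63.9 twist 0.56 then dp [ 0.83 -8.55  0.19] q6 1.41
```

>>> step_arm([
  {"dp": [0, 0, 0], "twist": 0.56},
  {"dp": [0.08, -0.855, 0], "twist": 0},
  {"dp": [0.08, -0.855, 0], "twist": 0},
  {"dp": [0.08, -0.855, 0], "twist": 0},
  {"dp": [0.08, -0.855, 0], "twist": 0},
  {"dp": [0.08, -0.855, 0], "twist": 0},
  {"dp": [0.08, -0.855, 0], "twist": 0},
  {"dp": [0.08, -0.855, 0], "twist": 0},
  {"dp": [0.08, -0.855, 0], "twist": 0},
  {"dp": [0.08, -0.855, 0], "twist": 0},
  {"dp": [0.08, -0.855, 0], "twist": 0},
  {"dp": [0, 0, 0], "twist": 0},
])

```text
time_s: 65.1
ee_pos: [0.511, 0.3528, 0.2035]
eef_rot: [3.141, 0.002, 0.064]
force: [0.3, 0.1, -0.0]
grip_width: 0.0008
grip_force: 0.0
```

>>> step_arm([
  {"dp": [0, 0, 0.8], "twist": 0},
  {"dp": [0, 0, 0.8], "twist": 0},
  {"dp": [0, 0, 0.8], "twist": 0},
  {"dp": [0, 0, 0.35], "twist": 0},
  {"dp": [0, 0, 0], "twist": 0},
  {"dp": [0, 0, 0], "twist": 0},
])

```text
time_s: 65.7
ee_pos: [0.5125, 0.3498, 0.0966]
eef_rot: [-3.141, -0.001, 0.061]
force: [-0.2, -0.3, 0.4]
grip_width: 0.0003
grip_force: 0.0
```

```bash
python3 - <<'E'
from h import *
tf(.6,.3545,.085,3.5)
lidrel()
E
```

```text
t 65.7 twist -0.01 then dp [2.19 0.02 0.29] q6 2.05
t 65.7 tub X,Y,z [  4.8 258.4  96.6] F [-0.2 -0.3  0.4] q [ 0.54  0.56  1.42 -0.    1.16  2.05]
```

>>> step_arm([
  {"dp": [0.1, 0, 0.25], "twist": 0},
  {"dp": [0.35, 0, 0], "twist": 0},
  {"dp": [0.35, 0, 0], "twist": 0},
  {"dp": [0.35, 0, 0], "twist": 0},
  {"dp": [0.35, 0, 0], "twist": 0},
  {"dp": [0.35, 0, 0], "twist": 0},
  {"dp": [0.2, 0, 0], "twist": 0},
  {"dp": [0, 0, 0], "twist": 0},
])

```text
time_s: 66.5
ee_pos: [0.5946, 0.3546, 0.0855]
eef_rot: [-3.141, -0.001, 0.06]
force: [0.3, 0.3, -0.8]
grip_width: 0.0008
grip_force: 0.0
```

>>> step_arm([
  {"dp": [0.1, 0, 0], "twist": 0},
  {"dp": [0.1, 0, 0], "twist": 0},
  {"dp": [0, 0, 0], "twist": 0},
])

```text
time_s: 66.8
ee_pos: [0.602, 0.3553, 0.0856]
eef_rot: [-3.141, -0.0, 0.061]
force: [-0.4, -0.3, -0.1]
grip_width: 0.0006
grip_force: 0.0
```

>>> step_arm([
  {"dp": [0.1, 0, 0], "twist": 0},
  {"dp": [0.1, 0, 0], "twist": 0},
])

```text
time_s: 67.0
ee_pos: [0.6088, 0.3558, 0.0854]
eef_rot: [3.141, 0.003, 0.061]
force: [-27.3, -3.6, 9.7]
grip_width: 0.0006
grip_force: 13.4
```

>>> step_arm([
  {"dp": [0.07, 0, 0], "twist": 0},
  {"dp": [0, 0, 0], "twist": 0},
])

```text
time_s: 67.2
ee_pos: [0.609, 0.356, 0.0853]
eef_rot: [3.14, 0.01, 0.062]
force: [-30.5, -7.3, 12.9]
grip_width: 0.0006
grip_force: 15.9
```

```bash
python3 - <<'E'
from h import *
lidrel(); print(ctrl.get_obs()['ee_pos'])
p,d,W=cloud("scene"); u,v=map(int,proj("scene",[.6,.353,.08])); print(u,v)
cv2.imwrite('pics/s4.png',cv2.resize(p[v-50:v+60,u-70:u+70],None,fx=5,fy=5)[:,:,::-1])
k=(p.max(-1)<60)&(abs(W[...,1]-.354)<.03)&(W[...,0]>.6)&(W[...,0]<.68)&(W[...,2]>.06)&(W[...,2]<.14); print(k.sum(),np.median(W[k],0))
E
```

```text
t 67.2 tub X,Y,z [101.5 254.7  85.3] F [-30.5  -7.3  12.9] q [0.48 0.76 1.11 0.   1.28 1.98]
[0.60902997 0.35599525 0.08530844]
440 187
82 [0.63195348 0.35142327 0.09877125]
```

View pics/s4.png

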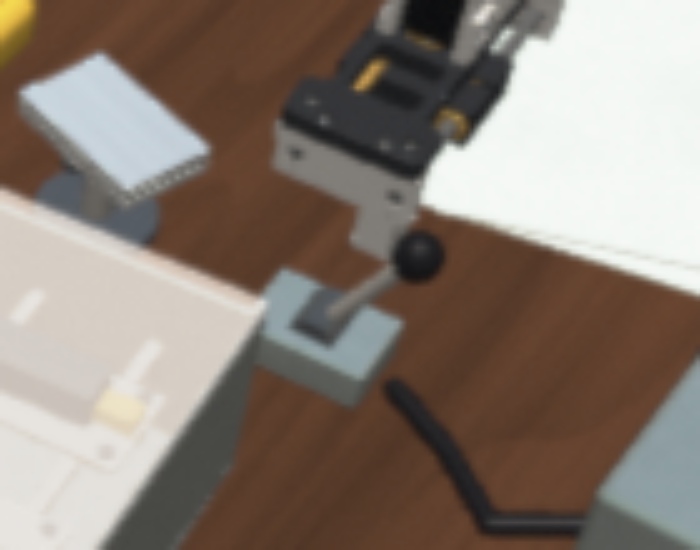

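The crop shows the lever fully over to +x, with its ball at (418,256) and the finger against the hard stop. Now I'll back off, lift clear and check.

>>> step_arm([
  {"dp": [-0.5, 0, 0], "twist": 0},
  {"dp": [-0.5, 0, 0], "twist": 0},
  {"dp": [0, 0, -0.8], "twist": 0},
  {"dp": [0, 0, -0.9], "twist": 0},
  {"dp": [0, 0, -0.9], "twist": 0},
  {"dp": [-0.5, 0, -0.5], "twist": 0},
  {"dp": [-0.8, 0, 0], "twist": 0},
  {"dp": [-0.8, 0, 0], "twist": 0},
  {"dp": [0, 0, 0], "twist": 0},
  {"dp": [0, 0, 0], "twist": 0},
])

```text
time_s: 68.25
ee_pos: [0.4891, 0.3486, 0.2103]
eef_rot: [-3.141, -0.001, 0.061]
force: [0.5, 0.8, -0.3]
grip_width: 0.0004
grip_force: 0.0
```

```bash
python3 - <<'E'
from h import *
lidrel()
p,d,W=cloud("scene"); cv2.imwrite('pics/s5.png',p[:,:,::-1])
z=W[...,2]; c,s=np.cos(TUB),np.sin(TUB); D=W[...,:2]-MID; X=D@[c,s]; Y=D@[-s,c]
for x0 in (-.06,0,.06):
    k=(abs(X-x0)<.01)&(abs(Y+.08)<.04)&(z>.05); print('lid z',np.median(z[k]))
k=(p.max(-1)<60)&(abs(W[...,1]-.354)<.03)&(W[...,0]>.58)&(W[...,0]<.68)&(z>.08)&(z<.14); print('ball',k.sum(),np.median(W[k],0))
E
```

```text
t 68.25 tub X,Y,z [-18.6 259.5 210.3] F [ 0.5  0.8 -0.3] q [ 0.56  0.41  1.36 -0.    1.37  2.07]
lid z 0.1169371808302172
lid z 0.11671132752287122
lid z 0.1168790317603956
ball 85 [0.63113978 0.3516999  0.09905542]
```

View pics/s5.png

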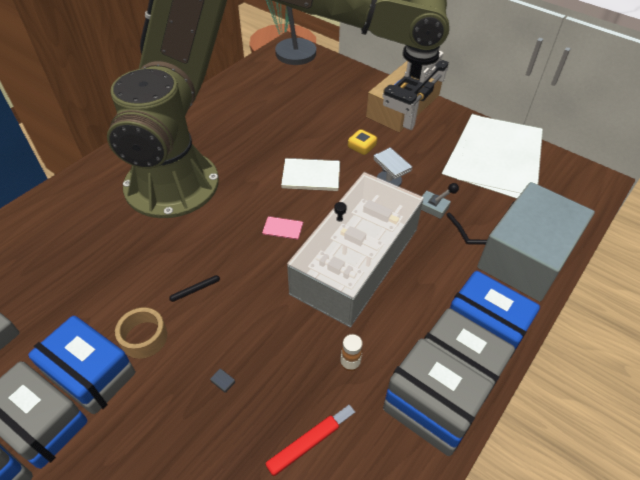

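The picture shows the lid shut with three latches inside at about (355,235), the pile on the pillar at (393,163), the lever over at (453,188), and the bystanders unmoved.

```bash
python3 -c "
from station import ctrl
print(ctrl.hand_in())"
```

```text
the job is handed in; nothing more can be done
None
```

The job is handed in at about 68 s: both used plates are stacked on the pillar, all three latches are on the rails about 40 mm apart, the lid is shut, and then the lever was pushed to its stop; one early mis-grip pressed on the foot plate with about 61 N and shifted it about 2–3 mm.

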